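# Load the swing-gate fixture and drop its latch

## Robot

A 6-joint arm with a two-finger parallel gripper is mounted at the origin on the work surface; the furniture and walls round the work are solid. World frame = base frame: x ahead of the robot, y to its left, z up, the work surface at z = 0. Lengths are in m, angles in rad, forces in N, time in s.
With the tool pointing down it reaches from about 0.375 to 0.975 m from the base axis. Payload 3.8 kg.
Tool frame: the origin (TCP) lies at the very end of the fingers, on their centre line; the grasp point (between the pads) lies 19 mm behind it; z points along the fingers, y is the direction in which the jaws open and shut (so a half turn about z gives the same grasp; the last joint's range is limited). The gripper opens to 85 mm and grips with 20 to 120 N. Pads are 22 mm wide; open, the fingers measure 114 mm over their backs; the gripper's body (76 mm by 85 mm) begins 54 mm behind the grasp point. The pads swing forward as they close: fully open they stand 13 mm farther back than shut.
Start: joints at [1.08, 0.264, 1.604, -0, 1.274, -0.037], TCP at [0.296, 0.607, 0.231] pointing down, gripper open.
Joint ranges: [-2.63, 2.63], [-0.94, 2.18], [0.31, 2.57], [-1.31, 4.45], [0, 2.66], [-2.55, 2.55]. Speed limits (rad/s): [2.57, 2.57, 3.14, 3.14, 3.14, 3.14].

## Interface

Orientations are given as a rotation vector (axis times angle).
In Python, from workcell import bot, viewer gives the robot as it stands.
- The arm moves only by the tool jog_arm, never from a script. Its argument "motion" is a list of rows, each an object of numbers: "dx", "dy", "dz": the shift along the world's x, y, z in cm; "turn": the turn about the world's z in rad. A call has 1 to 12 rows; each row shifts and turns the commanded pose from where the row before left it; what a row does not reach is not made up. A row lasts 1/12 s, in which the tool goes at most 41.7 mm and 7.16 degrees, less where a joint would pass 70% of its speed; a pose out of reach is approached as far as the arm can. A call is refused whole if a number of a shift passes 4.17 or a number of a turn 0.125, either way. A call with a gripper value outside its range is refused whole. "fingers" is the finger opening in cm, from 0 to 8.54, set as the call begins (left out, the last holds). The fingers move at their own pace and stop on an object; "grip_force" is the grip in N (left out, the last holds). Time passes only in rows, so rows that do not move let the fingers close. It gives the time, the measured TCP pose, the force and the opening at its end, in the units of the state.
- bot.read_state(): the state, without advancing time (a new reading comes with each control period).
- viewer.read_camera(name): name is "side" or "top" or "wrist"; returns (picture, depth): 400x640x3 uint8, red, green, blue; 400x640 float32, m along the optical axis (not along the pixel's ray), 0 where there is no reading.
- viewer.camera_info(name): a dict with "vertical_fov" (degrees; the focal length in pixels is half the picture's height over the tangent of half this angle, whatever the lens; pixels are square), "cx", "cy" (the principal point, pixels), "dist" ([k1, k2, p1, p2, k3] as OpenCV has them; the pictures are not rectified), "R" (3x3) and "t" (3): a world point X has camera coordinates R X + t. Camera axes: x right, y down, z forward; pixel columns grow to the right and rows downward; lengths in m; the calibration is good to about 2 mm. A picture is of the moment at which its call begins: read the wrist's pose just before it. camera_info takes no time and is no camera call; for the wrist camera it gives the pose at the moment of the call.
- bot.finish_job(): hands the job in, once; it reports no verdict.
The state is a dict: "time": time; "q": joint angles; "joint_vel": joint speeds; "joint_torque": joint torques, N m; "tool_pos": TCP position; "tcp_rot": TCP orientation; "wrist_force": force on the tool from outside, world axes, zero at the start; "torque": the same for the moment, N m; "width": opening from 0.0 (shut) to 1.0 (fully open).
Only numpy, scipy, OpenCV 4.12 (cv2) and the standard library are available. Lean on these libraries where they do the work, as an engineer would, in place of code of your own. Each camera call takes 0.05 s, during which the arm holds its last target. There are 200 camera calls.

## Task

Set the milled block flat and lengthways (length towards the buttons) between the rails of the fixture's nest, then swing the gate shut on it, lifting the latch bar over the striker and letting it drop fully down into the notch behind, so that the sprung plunger holds the block back against the two rest buttons. Never force the bar against the catch: the setting of the catch is not known exactly, so feel for its stop with a light push (never over 12 N). Leave the ring gauge, the reference sphere and the plug gauge where they are.

Things in the scene. Friction and masses are not known exactly. Their poses are not given: they have to be found in the camera images.
- milled_block: Loose milled aluminium block, one corner chamfered, two holes in its top; 32 mm (its x) by 56 mm (its y, the length) by 22 mm (z), about 0.12 kg, lying flat on the surface plate. Origin at the centre of its underside, z up. Either end may go to the back of the nest.
- fixture: Inspection fixture, fixed: aluminium base plate 190 (its x) x 240 (its y) x 12 mm, origin at the centre of its underside, z up, +x from the gate towards the back stop. Two low rails (6 mm high, 42 mm long, along x, 37 mm between them) guide the block; behind them a back stop 36 mm above the surface plate carries two rest buttons with faces at x = +28 mm, y = -9 and +9 mm.
- nest (a point): Where the centre of the block's underside is when seated on the rest buttons: on the plate's top (12 mm above the surface plate) midway between the rails, at the fixture's x = 0, y = 0; axes as the fixture's. The block's length lies along x. It may be set down up to 10 mm short of the buttons (towards -x); the plunger then pushes it home.
- gate (a joint): Gate angle, rad: 0 = along the fixture's y from the pin towards -y; positive = open, free end swung to -x. Range -0.12 to 1.3, starts at 0.5 to 0.75, light friction, stays where left. Steel leaf 8 mm thick, 137 mm long from the pin, top edge 50 mm above the surface plate (61 mm at the bar's staple, 68 mm from the pin). Latched, it stands between -0.072 and +0.072 depending on the catch's setting.
- gate_hinge (a point): Foot of the gate's upright hinge pin, on the plate's top, at the fixture's x = -45, y = +85 mm; axes as the fixture's.
- plunger_tip (a point): Tip of the sprung plunger, 5 mm in radius, 85 mm from the hinge pin, 24 mm above the surface plate, 25 mm behind the leaf's mid-plane when free. 17 mm of travel; pushes with 2 N at first and 0.6 N more per mm. It meets the seated block at a gate angle near 0.1 and pushes the gate open again unless the bar holds it.
- latch_bar (a joint): Lift angle of the latch bar, rad: 0 = down (level, resting in its staple), 0.25 = fully up. Dark steel bar on the front of the gate, 8 mm thick, 14 mm high, nose 180 mm from the hinge pin, 0.17 kg, falls by its weight but hangs if it is pressed sideways. Pivot axis square to the leaf, 45 mm from the hinge pin, 41 mm above the surface plate. To clear the striker it must be above 0.10.
- thumb_lift (a point): Grip point of the thumb lift, an upright tab on the bar, 10 mm thick (its x, square to the leaf, +x towards the nest) and 18 mm wide; its top is 14 mm above this point. Bar down: 74 mm above the surface plate, 120 mm from the hinge pin, 9 mm in front of the leaf's mid-plane; 75 mm along the bar and 33 mm above its pivot. Pinched across the 10 mm it lifts the bar and swings the gate; it tilts with the bar.
- keeper: Slotted foot beyond the gate's free end, fixed to the fixture, origin on the plate's top 168 mm from the hinge pin, below the bar; axes as the fixture's. The dark catch is clamped on it: square striker 20 mm thick, 46 mm above the surface plate (does not lift the bar by itself), notch 11 mm wide with floor at 32 mm, then a horn 80 mm high that stops even the raised bar.
- catch_mid (a point): Middle setting of the catch (fixed point on the keeper, not on the catch): with the catch there, the bar rests on the striker's back face at gate angle 0 and meets the horn's face 3 mm farther (-0.018). The real catch is clamped anywhere up to 12 mm either way along the fixture's x; this is not measured and has to be felt or seen.
- ring_gauge: Loose steel ring, 58 mm across, 18 mm high, lying flat; bystander. Origin at the centre of its underside.
- reference_sphere: Loose white ball on a steel stem and foot, 44 mm wide, 93 mm high; bystander. Origin at the centre of its underside.
- plug_gauge: Loose plug gauge with a hexagonal handle, 75 mm long (its y), 9 mm high, lying; bystander. Origin at the middle of its underside.
Things that resemble listed ones, but are neither listed nor needed, are in the scene too. What is shaped like the milled_block but orange or red is not meant.

How it is judged:
By the outcome, as a careful person would: the job done as asked, in the order asked, and still so for the second after the job is handed in, with the robot touching nothing.
It also fails if it takes over 72 s, if anything falls off the work surface, if the arm or the gripper's body presses on something with over 40 N, if the wrist force passes 120 N, or if a joint passes its speed limit or range.

## Working session

There is one attempt and no reset: what is moved stays moved. The work goes in short steps, Python scripts to look and compute and a tool call to move; the robot and the scene stay as the last step left them, time stands still between calls to the robot, and variables do not carry over. Pictures are saved under pics/ and viewed, about 8 in all and at most 12, crops included, and the job is handed in when it is done.

Besides the shell and the picture viewer there is one more tool, called after "Call:" in YAML: its name, and indented under it one key for each argument. jog_arm: Moves the arm, as the interface text tells. Its arguments: {"type":"object","properties":{"motion":{"type":"array"},"fingers":{"type":"number"},"grip_force":{"type":"number"}},"required":["motion"]}

```bash
mkdir -p pics; cat > h.py <<'E'
import numpy as np, cv2
from workcell import bot, viewer
def K(i):
    f=200/np.tan(np.radians(i["vertical_fov"])/2)
    return np.array([[f,0,i["cx"]],[0,f,i["cy"]],[0,0,1.]])
def snap(n,name):
    i=viewer.camera_info(n); p,d=viewer.read_camera(n)
    cv2.imwrite(f"pics/{name}.png",p[:,:,::-1]); np.savez(f"pics/{name}.npz",p=p,d=d,K=K(i),dist=np.array(i["dist"]),R=np.array(i["R"]),t=np.array(i["t"]))
def ray(z,uv):
    u=cv2.undistortPoints(np.array([[uv]],float),z["K"],z["dist"])[0,0]
    return np.array([u[0],u[1],1.])
def atz(name,uv,h):
    z=np.load(f"pics/{name}.npz");r=z["R"].T@ray(z,uv);c=-z["R"].T@z["t"]
    return c+r*(h-c[2])/r[2]
def atd(name,uv):
    z=np.load(f"pics/{name}.npz");d=z["d"][int(round(uv[1])),int(round(uv[0]))]
    return z["R"].T@(ray(z,uv)*d-z["t"])
def proj(name,X):
    z=np.load(f"pics/{name}.npz")
    return cv2.projectPoints(np.array(X,float).reshape(-1,3),cv2.Rodrigues(z["R"])[0],z["t"],z["K"],z["dist"])[0][:,0]
E
python3 - <<'E'
from h import *
s=bot.read_state();print(s)
for n in("top","side"):
    snap(n,n+"0");i=viewer.camera_info(n);print(n,i["vertical_fov"],-np.array(i["R"]).T@np.array(i["t"]))
E
```

```text
{'time': 0.0, 'q': array([ 1.08011722e+00,  2.64774050e-01,  1.60540652e+00,  8.33920814e-07,
        1.27371826e+00, -3.68934710e-02]), 'joint_vel': array([ 0.00182246,  0.00048548,  0.00206583,  0.00098817, -0.00093496,
        0.00074064]), 'joint_torque': array([ 8.49512489e-04, -5.15140986e+01, -3.67308390e+01,  1.48509599e-05,
        1.32897100e-02,  1.63428848e-05]), 'tool_pos': array([0.29554222, 0.60602131, 0.22993041]), 'tcp_rot': array([-0.70656912, -3.0604852 ,  0.00349623]), 'wrist_force': array([0.87033037, 1.06943871, 0.72650941]), 'torque': array([ 0.03557376,  0.01778997, -0.01751889]), 'width': 1.0027361556950383}
top 49.63368443812049 [ 0.51997284 -0.10818529  1.06810536]
side 56.844210105227965 [0.51617882 0.64858944 0.46696514]
```

View pics/top0.png

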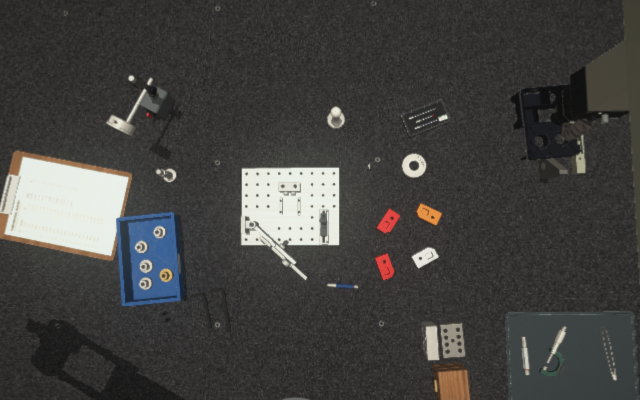

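View pics/side0.png

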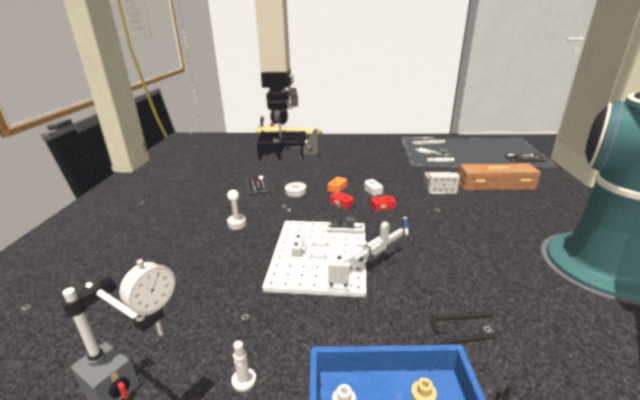

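```bash
python3 - <<'E'
from h import *
X=[[0,0,0],[.2955,.606,.23],[.5,0,0],[.5,.1,0]]
for n in("top0","side0"): print(n,proj(n,X).round(1).tolist())
for uv in [(425,257),(241,168),(339,168),(241,245),(339,245),(414,166),(246,220),(323,240)]: print(uv,atd("top0",uv).round(4), atz("top0",uv,.012).round(4))
E
python3 - <<'E'
import cv2
p=cv2.imread('pics/top0.png')
a=cv2.resize(p[155:290,228:348],None,fx=5,fy=4.4*5/4.4,interpolation=cv2.INTER_CUBIC)[:,:]
b=cv2.resize(p[195:280,365:445],None,fx=2.4,fy=2.4,interpolation=cv2.INTER_CUBIC)
import numpy as np
c=np.zeros((600,800,3),np.uint8)
a=cv2.resize(p[160:285,230:350],(576,600),interpolation=cv2.INTER_CUBIC);c[:,:576]=a
b=cv2.resize(p[198:278,370:444],(222,240),interpolation=cv2.INTER_CUBIC);c[:240,578:]=b
cv2.imwrite('pics/crop1.png',c)
E
```

```text
top0 [[295.7, 447.5], [-26.8, 349.7], [293.4, 237.6], [253.2, 238.2]]
side0 [[607.6, 264.1], [1034.1, 815.0], [355.2, 255.0], [355.5, 286.3]]
(425, 257) [ 0.4499 -0.3161  0.0232] [ 0.4491 -0.3183  0.012 ]
(241, 168) [0.6755 0.1295 0.0016] [0.6739 0.1272 0.012 ]
(339, 168) [ 0.6706 -0.1155  0.0008] [ 0.669  -0.1154  0.012 ]
(241, 245) [0.4837 0.13   0.0017] [0.4841 0.1277 0.012 ]
(339, 245) [ 4.803e-01 -1.121e-01  2.000e-04] [ 0.4807 -0.112   0.012 ]
(414, 166) [ 0.6722 -0.3009 -0.0017] [ 0.6702 -0.2985  0.012 ]
(246, 220) [0.5441 0.1069 0.051 ] [0.545  0.1152 0.012 ]
(323, 240) [ 0.4938 -0.0739  0.029 ] [ 0.4934 -0.0733  0.012 ]
```

View pics/crop1.png

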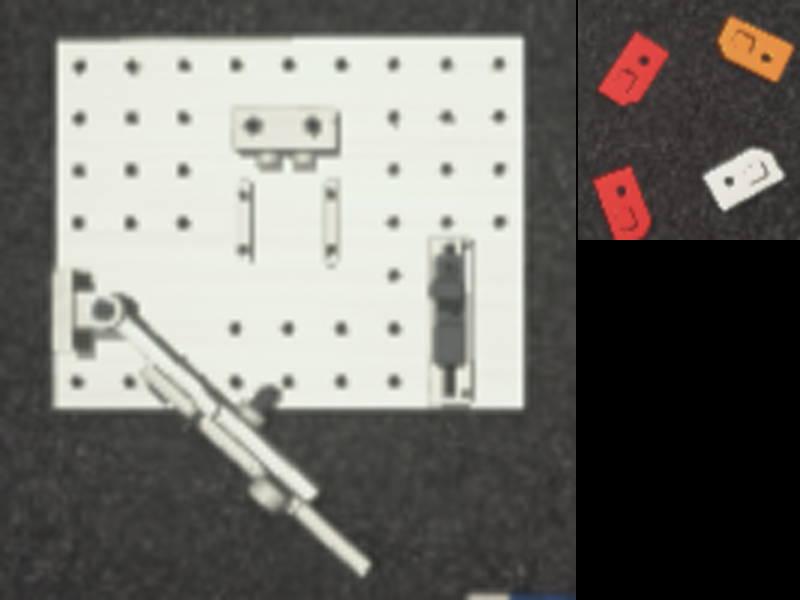

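```bash
python3 - <<'E'
from h import *
from scipy.spatial.transform import Rotation as Rn
s=bot.read_state();print(Rn.from_rotvec(s["tcp_rot"]).as_matrix().round(3))
i=viewer.camera_info("wrist");R=np.array(i["R"]);print(i["vertical_fov"],(-R.T@np.array(i["t"])).round(3),R.round(2))
z=np.load("pics/top0.npz");p=z["p"].astype(int);d=z["d"]
# white block
def fit(mask,h,box):
    m=np.zeros_like(mask);m[box[1]:box[3],box[0]:box[2]]=mask[box[1]:box[3],box[0]:box[2]]
    n,l,st,c=cv2.connectedComponentsWithStats(m.astype(np.uint8));k=1+st[1:,4].argmax()
    v,u=np.nonzero(l==k);P=np.array([atz("top0",(a,b),h)[:2] for a,b in zip(u,v)])
    r=cv2.minAreaRect((P*1000).astype(np.float32));print(st[k],P.mean(0),r);return r
w=p.min(2)
print(fit(w>110,.022,(405,240,445,275)))
r=fit(w>150,.012,(230,160,350,246))
E
```

```text
[[-0.899  0.438 -0.001]
 [ 0.438  0.899 -0.002]
 [ 0.    -0.002 -1.   ]]
71.72284561892683 [0.22  0.643 0.373] [[ 0.44  0.9  -0.  ]
 [ 0.85 -0.42  0.32]
 [ 0.29 -0.14 -0.95]]
[412 247  27  21 328] [ 0.45109187 -0.31543824] ((451.7851867675781, -315.87786865234375), (33.554603576660156, 57.39512634277344), 28.118022918701172)
((451.7851867675781, -315.87786865234375), (33.554603576660156, 57.39512634277344), 28.118022918701172)
[ 241  168   98   78 6855] [0.57962411 0.00728512] ((576.9650268554688, 7.905754089355469), (238.3734893798828, 189.529296875), 88.98300170898438)
```

Call:
jog_arm:
  motion:
    - {"dx":1.55,"dy":-3.6,"turn":-0.039}
    - {"dx":1.55,"dy":-3.6,"turn":-0.039}
    - {"dx":1.55,"dy":-3.6,"turn":-0.039}
    - {"dx":1.55,"dy":-3.6,"turn":-0.039}
    - {"dx":1.55,"dy":-3.6,"turn":-0.039}
    - {"dx":1.55,"dy":-3.6,"turn":-0.039}
    - {"dx":1.55,"dy":-3.6,"turn":-0.039}
    - {"dx":1.55,"dy":-3.6,"turn":-0.039}
    - {"dx":1.55,"dy":-3.6,"turn":-0.039}
    - {"dx":1.55,"dy":-3.6,"turn":-0.039}
    - {"dx":1.55,"dy":-3.6,"turn":-0.039}
    - {"dx":1.55,"dy":-3.6,"turn":-0.039}

```text
validation failed for argument at $.mo...
```

Call:
jog_arm:
  motion:
    - {"dx":1.55,"dy":-3.6,"turn":-0.039}
    - {"dx":1.55,"dy":-3.6,"turn":-0.039}
    - {"dx":1.55,"dy":-3.6,"turn":-0.039}
    - {"dx":1.55,"dy":-3.6,"turn":-0.039}
    - {}
  fingers: 6

```text
validation failed for argument at $.mo...
```

```bash
python3 - <<'E'
from h import *
snap("wrist","w1");print(bot.read_state()["tool_pos"])
p=cv2.imread("pics/w1.png");cv2.imwrite("pics/w1b.png",cv2.resize(p,(800,500),interpolation=cv2.INTER_CUBIC))
E
```

```text
[0.29563171 0.60614883 0.23017801]
```

View pics/w1b.png

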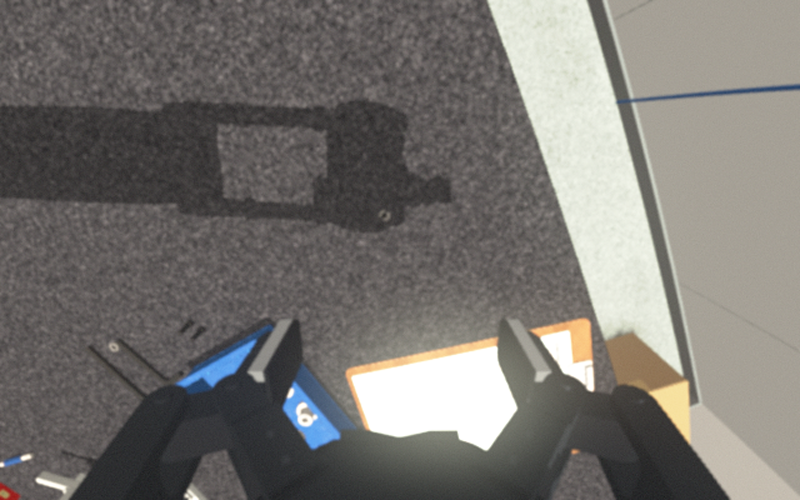

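Call:
jog_arm:
  motion:
    - {"dx":1.72,"dy":-3.62,"dz":0,"turn":-0.035}
    - {"dx":1.72,"dy":-3.62,"dz":0,"turn":-0.035}
    - {"dx":1.72,"dy":-3.62,"dz":0,"turn":-0.035}
    - {"dx":1.72,"dy":-3.62,"dz":0,"turn":-0.035}
    - {"dx":1.72,"dy":-3.62,"dz":0,"turn":-0.035}
    - {"dx":1.72,"dy":-3.62,"dz":0,"turn":-0.035}
    - {"dx":1.72,"dy":-3.62,"dz":0,"turn":-0.035}
    - {"dx":1.72,"dy":-3.62,"dz":0,"turn":-0.035}
    - {"dx":1.72,"dy":-3.62,"dz":0,"turn":-0.035}

```text
time: 0.9
tool_pos: [0.4509, 0.279, 0.2311]
tcp_rot: [-1.18, -2.911, 0.0]
wrist_force: [0.9, 1.1, -0.3]
width: 1.001
```

Call:
jog_arm:
  motion:
    - {"dx":1.72,"dy":-3.62,"dz":0,"turn":-0.035}
    - {"dx":1.72,"dy":-3.62,"dz":0,"turn":-0.035}
    - {"dx":1.72,"dy":-3.62,"dz":0,"turn":-0.035}
    - {"dx":1.72,"dy":-3.62,"dz":0,"turn":-0.035}
    - {"dx":1.72,"dy":-3.62,"dz":0,"turn":-0.035}
    - {"dx":1.72,"dy":-3.62,"dz":0,"turn":-0.035}
    - {"dx":1.72,"dy":-3.62,"dz":0,"turn":-0.035}
    - {"dx":1.72,"dy":-3.62,"dz":0,"turn":-0.035}
    - {"dx":1.72,"dy":-3.62,"dz":0,"turn":-0.035}
    - {"dx":0,"dy":0,"dz":0,"turn":0}
  fingers: 5.5

```text
time: 1.73
tool_pos: [0.6077, -0.0514, 0.2309]
tcp_rot: [1.627, 2.684, -0.003]
wrist_force: [0.0, 0.4, 0.5]
width: 0.644
```

```bash
python3 - <<'E'
from h import *
snap("wrist","w2");print(bot.read_state()["tool_pos"],bot.read_state()["tcp_rot"])
p=cv2.imread("pics/w2.png");cv2.imwrite("pics/w2b.png",cv2.resize(p,(800,500),interpolation=cv2.INTER_CUBIC))
E
```

```text
[ 0.60636448 -0.04842222  0.2306805 ] [ 1.62691522e+00  2.68750481e+00 -1.19054095e-03]
```

View pics/w2b.png

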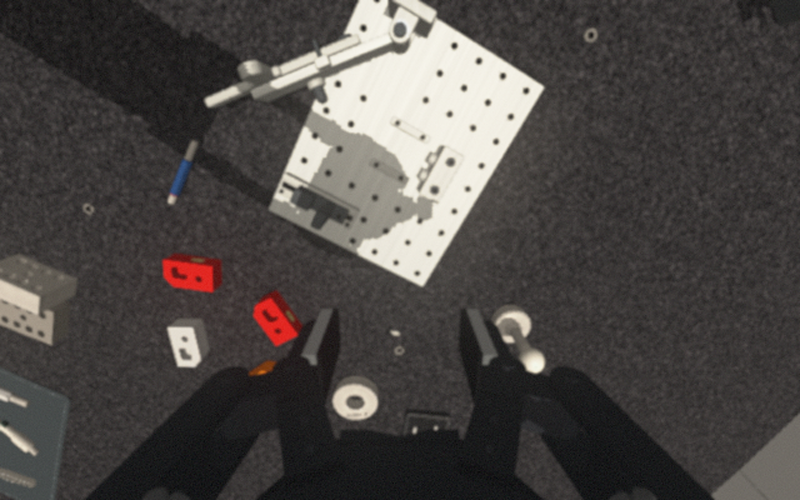

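```bash
python3 - <<'E'
from h import *
for uv in [(543,88),(423,287),(270,211)]:
    a=np.array(uv)/1.25;print(uv,atz("w2",a,.012).round(4))
def F(x,y,z,c=(.577,.008),yaw=-.0178): return [c[0]+x*np.cos(yaw)-y*np.sin(yaw),c[1]+x*np.sin(yaw)+y*np.cos(yaw),z]
for n,s in(("top0",1),("w2",1.25)): 
  print(n,(proj(n,[F(.095,-.12,.012),F(-.095,-.12,.012),F(.095,.12,.012),F(-.095,.12,.012),F(-.045,.085,.05),F(-.045,-.083,.046)])*s).round(1).tolist())
p=cv2.imread("pics/w2.png")
c=np.zeros((600,800,3),np.uint8)
c[:,:500]=cv2.resize(p[125:215,210:285],(500,600),interpolation=cv2.INTER_CUBIC)
c[:300,500:]=cv2.resize(p[245:305,120:180],(300,300),interpolation=cv2.INTER_CUBIC)
q=cv2.imread("pics/top0.png")
c[300:,500:]=cv2.resize(q[200:250,300:350],(300,300),interpolation=cv2.INTER_CUBIC)
cv2.imwrite("pics/crop2.png",c)
E
```

```text
(543, 88) [0.6731 0.1242 0.012 ]
(423, 287) [ 0.6711 -0.114   0.012 ]
(270, 211) [ 0.4831 -0.1114  0.012 ]
top0 [[338.3, 167.7], [338.3, 245.4], [241.3, 167.9], [240.2, 245.0], [251.6, 224.4], [322.6, 224.6]]
w2 [[422.2, 286.3], [267.6, 208.7], [545.1, 86.5], [369.9, -24.1], [400.7, 32.1], [317.1, 207.1]]
```

View pics/crop2.png

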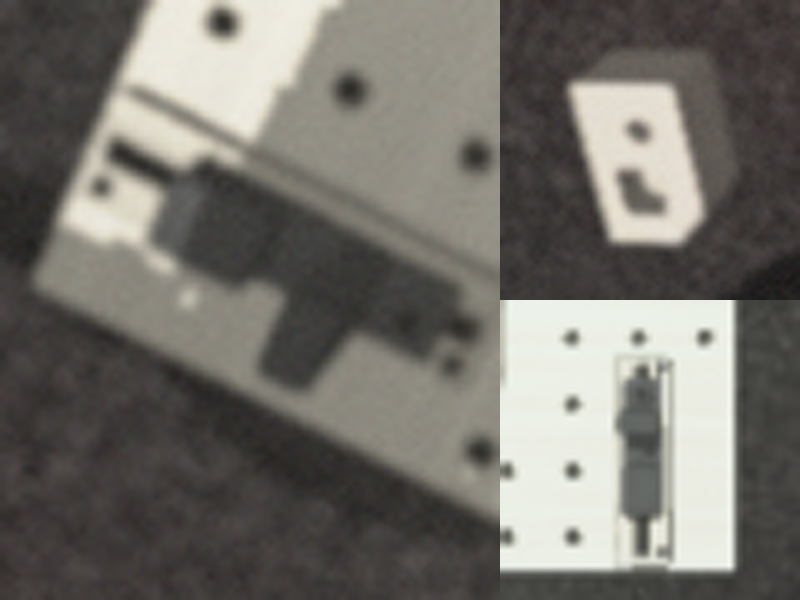

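```bash
cat >> h.py <<'E'
FC=np.array([.5775,.0072]);FY=-.013
def toF(X):
    c,s=np.cos(FY),np.sin(FY);d=np.asarray(X)[...,:2]-FC
    return np.stack([d[...,0]*c+d[...,1]*s,-d[...,0]*s+d[...,1]*c,np.asarray(X)[...,2]],-1)
def fromF(x,y):
    c,s=np.cos(FY),np.sin(FY);return FC+[x*c-y*s,x*s+y*c]
def cloud(name):
    z=np.load(f"pics/{name}.npz");d=z["d"];v,u=np.mgrid[:400,:640]
    un=cv2.undistortPoints(np.stack([u,v],-1).reshape(-1,1,2).astype(float),z["K"],z["dist"])[:,0]
    P=np.c_[un,np.ones(len(un))]*d.reshape(-1,1)
    return ((P-z["t"])@z["R"]).reshape(400,640,3),d
E
python3 - <<'E'
from h import *
P,d=cloud("w2");Q=toF(P).reshape(-1,3)*1000
Q=Q[d.ravel()>0]
for zlo,zhi,box in[(8,16,0),(26,38,1),(42,52,1),(70,90,1)]:
    m=(Q[:,2]>zlo)&(Q[:,2]<zhi)&(Q[:,0]>-95)&(Q[:,0]<0)&(Q[:,1]<-60)&(Q[:,1]>-115)
    if m.sum(): print(zlo,zhi,m.sum(),np.percentile(Q[m],[2,50,98],axis=0).round(1).tolist())
m=(Q[:,2]>28)&(abs(Q[:,1]+85)<5)&(Q[:,0]>-95)&(Q[:,0]<0)
o=Q[m];o=o[o[:,0].argsort()]
for a in range(-95,0,3):
    k=o[(o[:,0]>=a)&(o[:,0]<a+3)]
    if len(k):print(a,len(k),np.percentile(k[:,2],[10,50,90]).round(1))
# gate leaf angle: points z 44..54 / bar
m=(Q[:,2]>44)&(Q[:,2]<100)&(Q[:,1]>-75)&(Q[:,0]<-30)
print(m.sum()); k=Q[m]
for a in range(-60,80,10):
    j=k[(k[:,1]>=a)&(k[:,1]<a+10)]
    if len(j):print(a,len(j),np.percentile(j,[10,50,90],axis=0).round(1).tolist())
# block
P,d=cloud("w2");m=(P[...,2]>.017)&(P[...,2]<.027)
g=np.zeros_like(m);g[250:300,125:175]=1
im=np.load("pics/w2.npz")["p"];m2=(im.min(2)>130)&g
R=cv2.minAreaRect(np.array([atz("w2",(u,v),.022)[:2]*1000 for v,u in zip(*np.nonzero(m2))],np.float32));print("block",R, P[m2][:,2].mean())
E
```

```text
8 16 1576 [[-93.3, -114.5, 10.6], [-44.8, -87.2, 12.1], [-1.2, -60.6, 14.0]]
26 38 321 [[-70.2, -90.1, 26.7], [-37.7, -79.2, 32.2], [-18.4, -74.4, 37.7]]
42 52 247 [[-72.0, -89.9, 42.9], [-61.4, -81.8, 46.2], [-32.3, -75.0, 49.5]]
70 90 137 [[-41.7, -89.4, 71.1], [-36.6, -81.2, 79.5], [-32.2, -75.1, 81.1]]
-74 11 [45.4 46.  46.6]
-71 24 [45.7 46.3 47.2]
-68 19 [45.5 46.2 46.9]
-65 20 [45.5 46.  46.8]
-62 20 [45.6 46.3 46.6]
-59 21 [45.5 46.2 46.8]
-56 21 [44.7 46.  47. ]
-53 27 [32.  33.2 42.8]
-50 19 [31.5 32.  33.3]
-47 16 [31.5 32.3 32.8]
-44 8 [31.8 77.7 80. ]
-41 24 [78.6 79.7 80.8]
-38 22 [79.3 80.  80.9]
-35 43 [39.1 78.4 80.1]
-32 17 [31.2 32.  32.4]
-29 15 [31.9 36.3 37.4]
-26 14 [33.5 36.8 37.5]
-23 16 [31.9 36.2 37.4]
-20 71 [ 31.8 314.1 316.4]
-17 443 [291.6 309.7 314.7]
-14 538 [291.1 302.8 311.5]
-11 438 [290.  294.8 304.8]
-8 142 [288.4 289.5 292.9]
-5 75 [287.5 288.4 289.1]
-2 10 [287.2 287.6 288.3]
3461
-50 22 [[-172.0, -43.6, 45.6], [-169.3, -41.5, 47.6], [-167.1, -40.2, 48.1]]
-40 88 [[-170.2, -38.7, 46.1], [-164.8, -34.8, 47.7], [-159.7, -31.0, 48.8]]
-30 105 [[-1
[... 215 characters left out ...]
8]]
0 416 [[-132.4, 1.1, 49.3], [-125.6, 5.1, 67.7], [-115.3, 9.0, 87.3]]
10 249 [[-126.1, 10.6, 47.1], [-115.1, 14.6, 49.6], [-104.0, 18.9, 52.7]]
20 237 [[-115.3, 21.0, 46.9], [-104.6, 25.1, 49.0], [-93.5, 29.0, 51.0]]
30 240 [[-105.8, 31.0, 47.3], [-92.4, 35.0, 56.9], [-85.0, 39.0, 62.0]]
40 256 [[-101.0, 41.3, 47.0], [-88.4, 45.1, 49.5], [-77.4, 48.9, 60.1]]
50 238 [[-87.9, 51.0, 46.6], [-78.1, 55.2, 48.9], [-68.5, 59.0, 50.7]]
60 213 [[-83.2, 60.7, 46.4], [-68.2, 63.8, 49.0], [-59.0, 68.4, 50.7]]
70 168 [[-58.4, 71.7, 48.3], [-51.0, 76.8, 50.5], [-41.9, 79.4, 58.4]]
block ((450.2650451660156, -314.8662109375), (33.41859436035156, 57.4816780090332), 28.35114097595215) 0.02199389381520634
```

Call:
jog_arm:
  motion:
    - {"dx":-1.94,"dy":-3.35,"dz":-1.3,"turn":0.01}
    - {"dx":-1.94,"dy":-3.35,"dz":-1.3,"turn":0}
    - {"dx":-1.94,"dy":-3.35,"dz":-1.3,"turn":0}
    - {"dx":-1.94,"dy":-3.35,"dz":-1.3,"turn":0}
    - {"dx":-1.94,"dy":-3.35,"dz":-1.3,"turn":0}
    - {"dx":-1.94,"dy":-3.35,"dz":-1.3,"turn":0}
    - {"dx":-1.94,"dy":-3.35,"dz":-1.3,"turn":0}
    - {"dx":-1.94,"dy":-3.35,"dz":-1.3,"turn":0}
    - {"dx":0,"dy":0,"dz":-2,"turn":0}
    - {"dx":0,"dy":0,"dz":-2,"turn":0}
    - {"dx":0,"dy":0,"dz":0,"turn":0}
    - {"dx":0,"dy":0,"dz":0,"turn":0}

```text
time: 2.78
tool_pos: [0.4491, -0.3111, 0.086]
tcp_rot: [-1.604, -2.697, -0.001]
wrist_force: [0.4, 0.7, -0.1]
width: 0.648
```

```bash
python3 - <<'E'
from h import *
s=bot.read_state();snap("wrist","w3");print(s["tool_pos"],s["tcp_rot"])
print(proj("w3",[[.4508,-.3152,.022],s["tool_pos"]]))
cv2.imwrite("pics/w3b.png",cv2.imread("pics/w3.png"))
E
```

```text
[ 0.44912544 -0.31111788  0.08599672] [-1.60380787e+00 -2.69676786e+00 -1.21992588e-03]
[[319.03258478 221.09794604]
 [319.72685253 256.61109478]]
```

View pics/w3b.png

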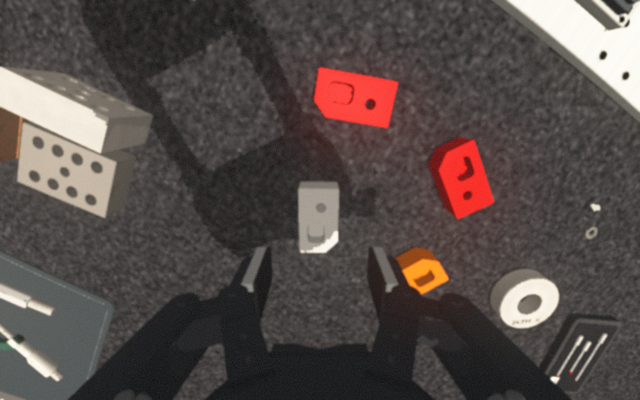

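```bash
python3 - <<'E'
from h import *
P,d=cloud("w3");m=np.zeros(d.shape,bool);m[165:262,285:350]=1
m&=(P[...,2]>.018)&(P[...,2]<.026)&(d>0)
n,l,st,c=cv2.connectedComponentsWithStats(m.astype(np.uint8));k=1+st[1:,4].argmax()
print(cv2.minAreaRect((P[l==k][:,:2]*1000).astype(np.float32)),np.median(P[l==k][:,2]))
e=[(302,182),(337,182),(301,251)]
print([atz("w3",a,.022).round(4).tolist() for a in e])
E
```

```text
((450.2081604003906, -315.3766784667969), (31.9599666595459, 56.50149154663086), 27.8680362701416) 0.022037417849673897
[[0.4237, -0.2927, 0.022], [0.4474, -0.2798, 0.022], [0.4504, -0.3465, 0.022]]
```

Call:
jog_arm:
  motion:
    - {"dx":0.11,"dy":-0.43,"dz":-3.0,"turn":-0.008}
    - {"dx":0,"dy":0,"dz":-3.0,"turn":0}
    - {"dx":0,"dy":0,"dz":-1.5,"turn":0}
    - {"dx":0,"dy":0,"dz":0,"turn":0}
    - {"dx":0,"dy":0,"dz":0,"turn":0}

```text
time: 3.25
tool_pos: [0.4521, -0.3166, 0.0129]
tcp_rot: [-1.616, -2.694, -0.0]
wrist_force: [0.6, 0.2, -0.2]
width: 0.645
```

Call:
jog_arm:
  motion:
    - {"dx":0,"dy":0,"dz":-0.15,"turn":0}
    - {"dx":0,"dy":0,"dz":0,"turn":0}
    - {"dx":0,"dy":0,"dz":0,"turn":0}
    - {"dx":0,"dy":0,"dz":0,"turn":0}
    - {"dx":0,"dy":0,"dz":0,"turn":0}
    - {"dx":0,"dy":0,"dz":0,"turn":0}
  fingers: 2.5
  grip_force: 40

```text
time: 3.75
tool_pos: [0.4533, -0.3184, 0.0132]
tcp_rot: [1.616, 2.689, -0.0]
wrist_force: [1.5, 0.9, 6.5]
width: 0.362
```

Call:
jog_arm:
  motion:
    - {"dx":0,"dy":0,"dz":0.5,"turn":0}
    - {"dx":0,"dy":0,"dz":1.5,"turn":0}
    - {"dx":0,"dy":0,"dz":3,"turn":0}
    - {"dx":0,"dy":0,"dz":3,"turn":0}
    - {"dx":0,"dy":0,"dz":2,"turn":0}
    - {"dx":0,"dy":0,"dz":0,"turn":0}

```text
time: 4.25
tool_pos: [0.4545, -0.3197, 0.1166]
tcp_rot: [1.613, 2.685, -0.002]
wrist_force: [0.0, -0.5, -0.8]
width: 0.359
```

```bash
python3 - <<'E'
from h import *
s=bot.read_state();print(s["tool_pos"],s["wrist_force"],s["width"],s["tcp_rot"])
snap("wrist","w4");P,d=cloud("w4")
cv2.imwrite("pics/w4b.png",cv2.imread("pics/w4.png")[150:400])
p=s["tool_pos"];ts=s["tcp_rot"]
from scipy.spatial.transform import Rotation as Rn
R=Rn.from_rotvec(ts).as_matrix();L=(P-p)@R*1000
m=(d>0)&(abs(L[...,0])<45)&(abs(L[...,1])<15)&(L[...,2]>-25)&(L[...,2]<12)
q=L[m];print(len(q),np.percentile(q,[2,25,50,75,98],axis=0).round(1).tolist())
E
```

```text
[ 0.45446521 -0.31968969  0.11663435] [ 0.01064575 -0.46945301 -0.79841616] 0.3590960487718529 [ 1.61264950e+00  2.68469093e+00 -1.96688516e-03]
5415 [[-22.2, -14.4, -10.0], [-8.5, -7.7, -9.1], [10.9, -0.4, -8.6], [25.2, 7.1, -7.0], [31.9, 14.3, 8.5]]
```

View pics/w4b.png

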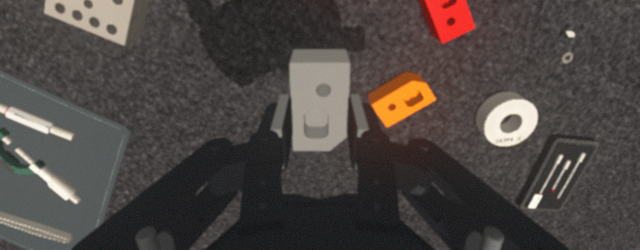

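```bash
python3 - <<'E'
from h import *
from scipy.spatial.transform import Rotation as Rn
s=bot.read_state();p=s["tool_pos"];print(p)
R=Rn.from_rotvec(s["tcp_rot"]).as_matrix();P,d=cloud("w4");L=(P-p)@R*1000
m=(d>0)&(abs(L[...,0])<45)&(abs(L[...,1])<17)&(L[...,2]>-12)&(L[...,2]<-6)
n,l,st,c=cv2.connectedComponentsWithStats(m.astype(np.uint8));k=1+st[1:,4].argmax();q=L[l==k]
print(cv2.minAreaRect(q[:,:2].astype(np.float32)),np.linalg.lstsq(np.c_[q[:,:2],np.ones(len(q))],q[:,2],rcond=None)[0])
print("tooly yaw",np.degrees(np.arctan2(R[1,1],R[0,1])))
print("nest",fromF(0,0),"-4",fromF(-.004,0))
E
```

```text
[ 0.45326208 -0.3187515   0.11409919]
((2.3073558807373047, -0.04990386962890625), (56.87566375732422, 33.7070426940918), 0.3569102883338928) [ 5.62275699e-03 -2.52347681e-03 -1.10086430e+01]
tooly yaw 28.01657159493363
nest [0.5775 0.0072] -4 [0.57350034 0.007252  ]
```

Call:
jog_arm:
  motion:
    - {"dx":0,"dy":0,"dz":3.6,"turn":0}
    - {"dx":1.36,"dy":3.6,"dz":0,"turn":0.118}
    - {"dx":1.36,"dy":3.6,"dz":0,"turn":0.118}
    - {"dx":1.36,"dy":3.6,"dz":0,"turn":0.118}
    - {"dx":1.36,"dy":3.6,"dz":0,"turn":0.118}
    - {"dx":1.36,"dy":3.6,"dz":0,"turn":0.118}
    - {"dx":1.36,"dy":3.6,"dz":0,"turn":0.118}
    - {"dx":1.36,"dy":3.6,"dz":0,"turn":0.118}
    - {"dx":1.36,"dy":3.6,"dz":0,"turn":0.118}
    - {"dx":1.36,"dy":3.6,"dz":0,"turn":0.118}
    - {"dx":0,"dy":0,"dz":0,"turn":0}
    - {"dx":0,"dy":0,"dz":0,"turn":0}

```text
time: 5.3
tool_pos: [0.5728, 0.0088, 0.1446]
tcp_rot: [-0.026, -3.138, 0.0]
wrist_force: [-0.1, -0.8, -0.6]
width: 0.358
```

Call:
jog_arm:
  motion:
    - {"dx":0,"dy":0,"dz":0,"turn":0}
    - {"dx":0,"dy":0,"dz":0,"turn":0}

```text
time: 5.47
tool_pos: [0.5726, 0.0058, 0.1455]
tcp_rot: [-0.034, -3.139, 0.001]
wrist_force: [0.5, 0.5, -0.7]
width: 0.361
```

```bash
cat > m.py <<'E'
from h import *
from scipy.spatial.transform import Rotation as Rn
import sys
nm=sys.argv[1]
for _ in range(3): s0=bot.read_state();print(s0["tool_pos"].round(4))
snap("wrist",nm);s=bot.read_state();p=s["tool_pos"]
R=Rn.from_rotvec(s["tcp_rot"]).as_matrix();P,d=cloud(nm);L=(P-p)@R*1000
m=(d>0)&(abs(L[...,0])<45)&(abs(L[...,1])<17)&(L[...,2]>-16)&(L[...,2]<-6)
n,l,st,c=cv2.connectedComponentsWithStats(m.astype(np.uint8));k=1+st[1:,4].argmax();q=L[l==k]
print("blk in tool",cv2.minAreaRect(q[:,:2].astype(np.float32)),q[:,2].mean())
F=toF(P[l==k])*1000;print("blk in fixture",cv2.minAreaRect(F[:,:2].astype(np.float32)))
print("pos",p.round(4),"tcp F",(toF(p)*1000).round(1),"yaw",np.degrees(np.arctan2(R[1,1],R[0,1])).round(2),"tilt",R[:,2].round(4))
# rails/backstop/plate edges seen from here
F=toF(P)*1000
def ext(b,zl,zh,pc=(3,50,97)):
    m=(d>0)&(F[...,0]>b[0])&(F[...,0]<b[1])&(F[...,1]>b[2])&(F[...,1]<b[3])&(F[...,2]>zl)&(F[...,2]<zh)
    return m.sum(),np.percentile(F[m],pc,axis=0).round(1).tolist() if m.sum() else None
print("backstop",ext((20,70,-40,40),32,40));print("railL",ext((-30,30,15,30),16,20));print("railR",ext((-30,30,-30,-15),16,20))
print("plate",ext((-120,120,-140,140),10,14,(0.3,50,99.7)))
E
python3 m.py w5
```

```text
[0.5726 0.0058 0.1455]
[0.5726 0.0058 0.1455]
[0.5726 0.0058 0.1455]
blk in tool ((4.180624008178711, 0.009248733520507812), (56.78799819946289, 33.882423400878906), 0.2936262786388397) -8.755436549002846
blk in fixture ((-8.885049819946289, -1.725271224975586), (33.88479995727539, 56.78874206542969), 89.1939926147461)
pos [0.5728 0.0055 0.1458] tcp F [ -4.7  -1.8 145.8] yaw 88.74 tilt [-1.9e-03 -3.0e-04 -1.0e+00]
backstop (np.int64(0), None)
railL (np.int64(175), [[-21.9, 19.4, 16.7], [-11.2, 22.6, 18.1], [0.7, 26.5, 19.3]])
railR (np.int64(174), [[-21.8, -25.9, 16.4], [-11.0, -22.1, 18.0], [0.2, -18.3, 19.4]])
plate (np.int64(27767), [[-95.5, -118.7, 10.3], [-17.8, 0.7, 12.2], [92.1, 118.9, 13.9]])
```

Call:
jog_arm:
  motion:
    - {"dx":0.39,"dy":0.19,"dz":-2.0,"turn":0.011}
    - {"dx":0,"dy":0,"dz":-3,"turn":0}
    - {"dx":0,"dy":0,"dz":-3,"turn":0}
    - {"dx":0,"dy":0,"dz":-2,"turn":0}
    - {"dx":0,"dy":0,"dz":0,"turn":0}
    - {"dx":0,"dy":0,"dz":0,"turn":0}
    - {"dx":0,"dy":0,"dz":0,"turn":0}

```text
time: 6.1
tool_pos: [0.5786, 0.0078, 0.048]
tcp_rot: [0.016, 3.14, -0.0]
wrist_force: [1.0, -0.2, -0.8]
width: 0.359
```

```bash
python3 m.py w6
```

```text
[0.5786 0.0078 0.048 ]
[0.5786 0.0078 0.048 ]
[0.5786 0.0078 0.048 ]
blk in tool ((4.6402587890625, -0.017543792724609375), (56.7916374206543, 33.97064971923828), 0.2468264400959015) -8.36086402597646
blk in fixture ((-2.8246803283691406, 0.74285888671875), (33.97096252441406, 56.79497528076172), 89.92160034179688)
pos [0.5794 0.0079 0.0488] tcp F [ 1.8  0.8 48.8] yaw 89.42 tilt [ 3.4e-03 -1.0e-04 -1.0e+00]
backstop (np.int64(848), [[35.2, -19.5, 35.2], [45.5, 3.0, 36.4], [54.6, 20.4, 39.0]])
railL (np.int64(348), [[-21.8, 20.1, 16.8], [-9.1, 23.6, 18.1], [7.1, 26.4, 19.4]])
railR (np.int64(399), [[-21.8, -26.2, 16.7], [-8.8, -23.0, 18.0], [7.0, -19.7, 19.3]])
plate (np.int64(50972), [[-95.6, -118.9, 10.5], [-33.4, -0.6, 12.3], [91.3, 118.7, 13.9]])
```

Call:
jog_arm:
  motion:
    - {"dx":-0.2,"dy":-0.05,"dz":-1.0,"turn":0}
    - {"dx":0,"dy":0,"dz":-0.8,"turn":0}
    - {"dx":0,"dy":0,"dz":0,"turn":0}
    - {"dx":0,"dy":0,"dz":0,"turn":0}
    - {"dx":0,"dy":0,"dz":0,"turn":0}

```text
time: 6.57
tool_pos: [0.5756, 0.0083, 0.0287]
tcp_rot: [-0.014, -3.141, 0.0]
wrist_force: [0.5, -0.4, -1.6]
width: 0.36
```

```bash
python3 m.py w7
```

```text
[0.5756 0.0083 0.0287]
[0.5756 0.0083 0.0287]
[0.5756 0.0083 0.0287]
blk in tool ((4.406015396118164, 0.09309196472167969), (33.877017974853516, 56.718990325927734), 88.92042541503906) -8.825207273748674
blk in fixture ((-6.047004699707031, 1.121450424194336), (56.71859359741211, 33.87715530395508), 1.3309394121170044)
pos [0.5759 0.0083 0.0289] tcp F [-1.6  1.  28.9] yaw 89.51 tilt [ 3.e-04 -0.e+00 -1.e+00]
backstop (np.int64(2093), [[21.2, -21.1, 32.8], [41.2, 0.8, 36.2], [54.7, 22.7, 38.4]])
railL (np.int64(309), [[-22.1, 19.5, 16.8], [-14.4, 22.9, 18.1], [-5.7, 26.2, 19.2]])
railR (np.int64(376), [[-21.9, -26.1, 16.7], [-13.5, -22.5, 18.1], [-1.8, -18.5, 19.1]])
plate (np.int64(54558), [[-95.6, -118.9, 10.5], [-40.4, -1.3, 12.3], [84.5, 118.7, 13.8]])
```

Call:
jog_arm:
  motion:
    - {"dx":0.05,"dy":-0.08,"dz":0,"turn":-0.012}
    - {"dx":0,"dy":0,"dz":-0.2,"turn":0}
    - {"dx":0,"dy":0,"dz":-0.15,"turn":0}
    - {"dx":0,"dy":0,"dz":0,"turn":0}
    - {"dx":0,"dy":0,"dz":0,"turn":0}

```text
time: 7.03
tool_pos: [0.5763, 0.0074, 0.0253]
tcp_rot: [0.033, 3.141, -0.0]
wrist_force: [0.0, 0.5, 0.1]
width: 0.36
```

Call:
jog_arm:
  motion:
    - {"dx":0,"dy":0,"dz":-0.1,"turn":0}
    - {"dx":0,"dy":0,"dz":0,"turn":0}
    - {"dx":0,"dy":0,"dz":0,"turn":0}

```text
time: 7.28
tool_pos: [0.5763, 0.0074, 0.0252]
tcp_rot: [-0.033, -3.141, 0.0]
wrist_force: [-2.0, 0.1, 6.2]
width: 0.356
```

Call:
jog_arm:
  motion:
    - {"dx":0,"dy":0,"dz":0,"turn":0}
    - {"dx":0,"dy":0,"dz":0,"turn":0}
    - {"dx":0,"dy":0,"dz":0,"turn":0}
    - {"dx":0,"dy":0,"dz":0,"turn":0}
  fingers: 5.0

```text
time: 7.62
tool_pos: [0.5761, 0.0074, 0.0241]
tcp_rot: [-0.033, -3.141, 0.0]
wrist_force: [0.1, 0.4, -0.1]
width: 0.584
```

Call:
jog_arm:
  motion:
    - {"dx":0,"dy":0,"dz":1,"turn":0}
    - {"dx":0,"dy":0,"dz":3,"turn":0}
    - {"dx":0,"dy":0,"dz":3.6,"turn":0}
    - {"dx":0,"dy":0,"dz":3.6,"turn":0}
    - {"dx":0,"dy":0,"dz":2,"turn":0}
    - {"dx":0,"dy":0,"dz":0,"turn":0}
    - {"dx":0,"dy":0,"dz":0,"turn":0}

```text
time: 8.2
tool_pos: [0.5778, 0.0073, 0.159]
tcp_rot: [0.033, 3.137, -0.0]
wrist_force: [-0.4, -0.5, -0.5]
width: 0.587
```

```bash
cat > n.py <<'E'
from h import *
import sys
nm=sys.argv[1];s=bot.read_state();snap("wrist",nm);s=bot.read_state();print(s["tool_pos"].round(4),s["tcp_rot"].round(4),s["wrist_force"].round(2),s["width"],s["time"])
P,d=cloud(nm);F=toF(P)*1000
def ext(b,zl,zh,pc=(2,50,98)):
    m=(d>0)&(F[...,0]>b[0])&(F[...,0]<b[1])&(F[...,1]>b[2])&(F[...,1]<b[3])&(F[...,2]>zl)&(F[...,2]<zh)
    return (m.sum(),np.percentile(F[m],pc,axis=0).round(1).tolist(),cv2.minAreaRect(F[m][:,:2].astype(np.float32))) if m.sum() else None
print("block",ext((-45,32,-30,30),31,35.5));print("thumb",ext((-170,-40,-70,60),82,92))
print("bar top near nose",ext((-200,-40,-110,0),43,52));print("striker",ext((-95,0,-95,-70),42,52)); print("horn",ext((-95,0,-95,-70),74,84))
print("leaf top",ext((-170,-30,-60,60),49.2,51.5))
E
python3 n.py w8
```

```text
[0.5763 0.0074 0.1569] [ 0.0325  3.1404 -0.    ] [-0.4   0.56 -1.76] 0.5843139531483342 8.25
block (np.int64(1385), [[-32.9, -15.0, 32.6], [-9.9, 0.0, 34.1], [21.5, 15.8, 35.3]], ((-1.0234451293945312, 0.463165283203125), (31.906105041503906, 64.74441528320312), 88.49201202392578))
thumb (np.int64(386), [[-139.4, -5.3, 82.4], [-132.0, 2.3, 86.6], [-124.9, 9.2, 89.0]], ((-132.46649169921875, 2.3267574310302734), (17.02695083618164, 10.348730087280273), 48.52688217163086))
bar top near nose (np.int64(1229), [[-163.8, -88.7, 44.2], [-132.5, -23.6, 47.7], [-41.9, -1.6, 51.4]], ((-95.76869201660156, -44.45880126953125), (58.55134963989258, 137.45077514648438), 62.12420654296875))
striker (np.int64(443), [[-73.2, -89.5, 42.5], [-62.1, -81.5, 45.9], [-35.9, -75.0, 50.6]], ((-52.83589172363281, -82.4216537475586), (41.10954666137695, 15.040270805358887), 0.5842154026031494))
horn (np.int64(244), [[-42.0, -89.7, 74.8], [-37.9, -81.7, 79.8], [-32.8, -75.2, 81.5]], ((-37.299415588378906, -82.5118179321289), (15.263690948486328, 9.617947578430176), 89.06121063232422))
leaf top (np.int64(1022), [[-149.3, -17.9, 49.3], [-108.9, 15.7, 50.2], [-68.3, 58.3, 51.4]], ((-115.60247802734375, 14.007514953613281), (137.15625, 17.086904525756836), 47.94108963012695))
```

Call:
jog_arm:
  motion:
    - {"dx":-0.69,"dy":0.02,"dz":0,"turn":-0.12}
    - {"dx":-0.69,"dy":0.02,"dz":0,"turn":-0.12}
    - {"dx":-0.69,"dy":0.02,"dz":0,"turn":-0.12}
    - {"dx":-0.69,"dy":0.02,"dz":0,"turn":-0.12}
    - {"dx":-0.69,"dy":0.02,"dz":0,"turn":-0.12}
    - {"dx":-0.69,"dy":0.02,"dz":0,"turn":-0.12}
    - {"dx":-0.69,"dy":0.02,"dz":0,"turn":-0.12}
    - {"dx":-0.69,"dy":0.02,"dz":0,"turn":-0.12}
    - {"dx":-0.69,"dy":0.02,"dz":0,"turn":-0.12}
    - {"dx":-0.69,"dy":0.02,"dz":0,"turn":-0.12}
    - {"dx":-0.69,"dy":0.02,"dz":0,"turn":-0.12}
    - {"dx":-0.69,"dy":0.02,"dz":0,"turn":-0.12}

```text
time: 9.25
tool_pos: [0.4912, 0.0099, 0.1539]
tcp_rot: [-2.101, -2.331, 0.005]
wrist_force: [0.3, 0.2, 0.5]
width: 0.583
```

Call:
jog_arm:
  motion:
    - {"dx":-0.69,"dy":0.02,"dz":0,"turn":-0.123}
    - {"dx":-0.69,"dy":0.02,"dz":0,"turn":-0.123}
    - {"dx":-0.69,"dy":0.02,"dz":0,"turn":-0.123}
    - {"dx":-0.69,"dy":0.02,"dz":0,"turn":-0.123}
    - {"dx":-0.69,"dy":0.02,"dz":0,"turn":-0.123}
    - {"dx":-0.69,"dy":0.02,"dz":0,"turn":-0.123}
    - {"dx":-0.69,"dy":0.02,"dz":0,"turn":-0.123}
    - {"dx":0,"dy":0,"dz":-1,"turn":0}
    - {"dx":0,"dy":0,"dz":-1,"turn":0}
    - {"dx":0,"dy":0,"dz":0,"turn":0}
    - {"dx":0,"dy":0,"dz":0,"turn":0}
  fingers: 3.6

```text
time: 10.17
tool_pos: [0.4438, 0.0112, 0.1342]
tcp_rot: [-2.878, -1.254, 0.006]
wrist_force: [-0.2, -0.5, 0.1]
width: 0.418
```

```bash
python3 n.py w9; python3 - <<'E'
from h import *
from scipy.spatial.transform import Rotation as Rn
s=bot.read_state();R=Rn.from_rotvec(s["tcp_rot"]).as_matrix();print(s["q"].round(3),np.arctan2(R[1,1],R[0,1]))
P,d=cloud("w9");L=(P-s["tool_pos"])@R*1000
m=(d>0)&(abs(L[...,0])<25)&(abs(L[...,1])<16)&(P[...,2]>.08)&(P[...,2]<.092)
print("tab in tool",m.sum(),cv2.minAreaRect(L[m][:,:2].astype(np.float32)),np.median(L[m][:,2]),np.percentile(P[m][:,2],98))
E
```

```text
[0.4445 0.0112 0.1351] [-2.8794 -1.2539  0.0034] [ 0.01 -0.34  0.12] 0.4215597246566569 10.2167
block (np.int64(2145), [[-32.2, -15.1, 32.0], [-8.3, 1.0, 34.1], [21.8, 15.9, 35.3]], ((-1.0118465423583984, 0.0986785888671875), (32.83505630493164, 64.05987548828125), 89.74161529541016))
thumb (np.int64(253), [[-138.5, -4.1, 82.8], [-131.2, 3.4, 86.7], [-124.9, 9.9, 88.5]], ((-132.2090606689453, 2.3939061164855957), (16.012781143188477, 9.220141410827637), 48.20747756958008))
bar top near nose (np.int64(861), [[-170.7, -89.0, 43.8], [-125.8, -37.0, 47.3], [-41.8, -1.6, 50.8]], ((-98.45669555664062, -43.713531494140625), (61.16827392578125, 141.05508422851562), 64.52706909179688))
striker (np.int64(449), [[-72.3, -89.6, 42.4], [-61.0, -79.7, 45.9], [-34.4, -74.4, 51.1]], ((-52.77708435058594, -82.1026611328125), (40.2166748046875, 16.61574363708496), 0.4435214102268219))
horn (np.int64(291), [[-42.3, -89.7, 74.6], [-37.7, -80.4, 79.5], [-32.5, -74.2, 81.2]], ((-37.1239013671875, -82.11438751220703), (10.606261253356934, 17.106321334838867), 0.1836448758840561))
leaf top (np.int64(899), [[-135.2, -14.8, 49.2], [-103.0, 21.5, 50.1], [-67.6, 58.9, 51.3]], ((-117.00485229492188, 13.617420196533203), (139.89285278320312, 18.553630828857422), 47.917274475097656))
[-0.031 -0.094  2.177 -0.     1.061  0.719] -0.7494094294272159
tab in tool 274 ((1.0409431457519531, 0.5923075675964355), (9.218372344970703, 16.682283401489258), 89.72362518310547) 48.58339772176251 0.08847650775165669
```

Call:
jog_arm:
  motion:
    - {"dx":0,"dy":0,"dz":-3,"turn":0}
    - {"dx":0,"dy":0,"dz":-3,"turn":0}
    - {"dx":0,"dy":0,"dz":-1.5,"turn":0}
    - {"dx":0,"dy":0,"dz":0,"turn":0}
    - {"dx":0,"dy":0,"dz":0,"turn":0}

```text
time: 10.63
tool_pos: [0.4446, 0.0112, 0.0607]
tcp_rot: [-2.88, -1.253, 0.003]
wrist_force: [-0.0, -0.4, 0.5]
width: 0.424
```

Call:
jog_arm:
  motion:
    - {"dx":0,"dy":0,"dz":0,"turn":0}
    - {"dx":0,"dy":0,"dz":0,"turn":0}
    - {"dx":0,"dy":0,"dz":0,"turn":0}
    - {"dx":0,"dy":0,"dz":0,"turn":0}
    - {"dx":0,"dy":0,"dz":0,"turn":0}
    - {"dx":0,"dy":0,"dz":0,"turn":0}
  fingers: 0.4
  grip_force: 20

```text
time: 11.13
tool_pos: [0.4466, 0.0113, 0.0629]
tcp_rot: [2.88, 1.252, 0.005]
wrist_force: [-1.1, 1.8, 6.9]
width: 0.111
```

```bash
cat > g.py <<'E'
from h import *
from scipy.spatial.transform import Rotation as Rn
from scipy.optimize import fsolve
import sys
Z0=.0629-.078
def C(a,f):
    r=.045+.075*np.cos(f)-.037*np.sin(f)
    w=fromF(-.045-r*np.sin(a)-.009*np.cos(a), .085-r*np.cos(a)+.009*np.sin(a))
    return np.array([*w,.041+.037*np.cos(f)+.075*np.sin(f)+Z0])
def est(p):
    d=toF(p)[:2]-[-.045,.085];R=np.hypot(*d);r=np.sqrt(R*R-.009**2)
    a=np.arctan2(-d[0],-d[1])-np.arctan2(.009,r)
    f=fsolve(lambda f:.041+.037*np.cos(f)+.075*np.sin(f)+Z0-p[2],.1)[0]
    return a,f,r
if __name__=="__main__":
    s=bot.read_state();p=s["tool_pos"];a,f,r=est(p);R=Rn.from_rotvec(s["tcp_rot"]).as_matrix();yaw=np.arctan2(R[1,1],R[0,1])
    n=np.array([np.cos(a-FY),-np.sin(a-FY),0])
    print("a %.4f f %.4f r %.4f (model %.4f) yaw-err %.4f"%(a,f,r,.045+.075*np.cos(f)-.037*np.sin(f),-a+FY-yaw),"F",s["wrist_force"].round(1),"push on tool along close: %.1f"%(s["wrist_force"]@n),p.round(4),s["time"],round(s["width"],3))
    if len(sys.argv)>1:
        ta,tf,k=float(sys.argv[1]),float(sys.argv[2]),int(sys.argv[3]);q=p;y=yaw
        for j in range(1,k+1):
            aa=a+(ta-a)*j/k;ff=f+(tf-f)*j/k;c=C(aa,ff);yy=-aa+FY
            print(((c-q)*100).round(2).tolist(),round(yy-y,4));q=c;y=yy
E
python3 g.py 0.731 0.18 4
```

```text
a 0.7296 f 0.0005 r 0.1188 (model 0.1200) yaw-err 0.0082 F [-1.1  1.8  6.9] push on tool along close: -2.0 [0.4466 0.0113 0.0629] 11.1333 0.111
[0.04, 0.05, 0.33] 0.0078
[0.12, 0.14, 0.32] -0.0003
[0.13, 0.15, 0.32] -0.0003
[0.14, 0.16, 0.31] -0.0003
```

Call:
jog_arm:
  motion:
    - {"dx":0.15,"dy":0.05,"dz":0.45,"turn":0}
    - {"dx":0.12,"dy":0.14,"dz":0.35,"turn":0}
    - {"dx":0.13,"dy":0.15,"dz":0.32,"turn":0}
    - {"dx":0.14,"dy":0.16,"dz":0.31,"turn":0}
    - {"dx":0,"dy":0,"dz":0,"turn":0}
    - {"dx":0,"dy":0,"dz":0,"turn":0}
    - {"dx":0,"dy":0,"dz":0,"turn":0}

```text
time: 11.72
tool_pos: [0.4503, 0.0163, 0.0754]
tcp_rot: [-2.881, -1.252, 0.0]
wrist_force: [0.5, 4.4, -3.9]
width: 0.113
```

```bash
python3 g.py 0.18 0.18 12
```

```text
a 0.7357 f 0.1756 r 0.1127 (model 0.1124) yaw-err 0.0022 F [ 0.5  4.4 -3.9] push on tool along close: -2.7 [0.4503 0.0163 0.0754] 11.7167 0.113
[0.39, -0.35, 0.0] 0.0485
[0.38, -0.36, 0.0] 0.0463
[0.4, -0.34, 0.0] 0.0463
[0.41, -0.32, 0.0] 0.0463
[0.43, -0.3, 0.0] 0.0463
[0.44, -0.28, 0.0] 0.0463
[0.45, -0.26, 0.0] 0.0463
[0.46, -0.24, 0.0] 0.0463
[0.47, -0.22, 0.0] 0.0463
[0.48, -0.2, 0.0] 0.0463
[0.49, -0.17, 0.0] 0.0463
[0.5, -0.15, 0.0] 0.0463
```

Call:
jog_arm:
  motion:
    - {"dx":0.38,"dy":-0.36,"dz":0,"turn":0.0463}
    - {"dx":0.38,"dy":-0.36,"dz":0,"turn":0.0463}
    - {"dx":0.4,"dy":-0.34,"dz":0,"turn":0.0463}
    - {"dx":0.41,"dy":-0.32,"dz":0,"turn":0.0463}
    - {"dx":0.43,"dy":-0.3,"dz":0,"turn":0.0463}
    - {"dx":0.44,"dy":-0.28,"dz":0,"turn":0.0463}

```text
time: 12.22
tool_pos: [0.4745, -0.0034, 0.0753]
tcp_rot: [-2.678, -1.641, 0.001]
wrist_force: [0.3, 3.6, -4.4]
width: 0.109
```

Call:
jog_arm:
  motion:
    - {"dx":0.45,"dy":-0.26,"dz":0,"turn":0.0463}
    - {"dx":0.46,"dy":-0.24,"dz":0,"turn":0.0463}
    - {"dx":0.47,"dy":-0.22,"dz":0,"turn":0.0463}
    - {"dx":0.48,"dy":-0.2,"dz":0,"turn":0.0463}
    - {"dx":0.49,"dy":-0.17,"dz":0,"turn":0.0463}
    - {"dx":0.5,"dy":-0.15,"dz":0,"turn":0.0463}
    - {"dx":0,"dy":0,"dz":0,"turn":0}
    - {"dx":0,"dy":0,"dz":0,"turn":0}

```text
time: 12.88
tool_pos: [0.5029, -0.0157, 0.0753]
tcp_rot: [-2.428, -1.992, 0.001]
wrist_force: [-0.1, 3.5, -2.9]
width: 0.107
```

```bash
python3 g.py 0.06 0.18 4; python3 n.py w10; python3 - <<'E'
from h import *
snap("top","top1");snap("side","side1")
a=cv2.imread("pics/w10.png");b=cv2.imread("pics/side1.png")
c=np.zeros((600,640,3),np.uint8);c[:400]=a;c[400:,:400]=cv2.resize(b[210:310,240:440],(400,200),interpolation=cv2.INTER_CUBIC)
cv2.imwrite("pics/c3.png",c)
E
```

```text
a 0.1833 f 0.1729 r 0.1124 (model 0.1125) yaw-err 0.0005 F [-0.1  3.5 -2.9] push on tool along close: -0.7 [ 0.5029 -0.0157  0.0753] 12.8833 0.107
[0.34, -0.09, 0.01] 0.0313
[0.34, -0.07, 0.01] 0.0308
[0.34, -0.06, 0.01] 0.0308
[0.34, -0.05, 0.01] 0.0308
[ 0.5028 -0.0157  0.0753] [-2.4282e+00 -1.9919e+00  1.1000e-03] [-0.68  4.64 -3.81] 0.11214282929098197 12.9333
block (np.int64(2930), [[-32.0, -14.9, 32.2], [-8.5, 1.2, 34.2], [21.4, 15.8, 35.3]], ((-0.6794567108154297, 0.13936996459960938), (31.97310447692871, 64.1697769165039), 89.66191864013672))
thumb (np.int64(585), [[-90.3, -20.6, 82.3], [-72.7, -15.0, 87.4], [-56.0, -11.0, 91.9]], ((-72.75639343261719, -15.244087219238281), (6.18324089050293, 36.71756362915039), 79.2278060913086))
bar top near nose (np.int64(543), [[-69.0, -75.7, 46.2], [-63.5, -14.4, 49.9], [-40.9, -0.7, 51.2]], ((-57.481773376464844, -40.065101623535156), (18.26215362548828, 80.36637878417969), 13.043935775756836))
striker (np.int64(83), [[-42.4, -77.6, 42.0], [-39.3, -75.3, 45.4], [-33.2, -74.2, 50.9]], ((-37.88568878173828, -75.40753936767578), (9.940610885620117, 3.103100538253784), 10.472450256347656))
horn None
leaf top (np.int64(1654), [[-68.8, -27.1, 49.3], [-59.5, 28.0, 50.1], [-48.4, 58.5, 51.3]], ((-64.63782501220703, 16.553272247314453), (90.89962768554688, 20.996253967285156), 79.76658630371094))
```

View pics/c3.png

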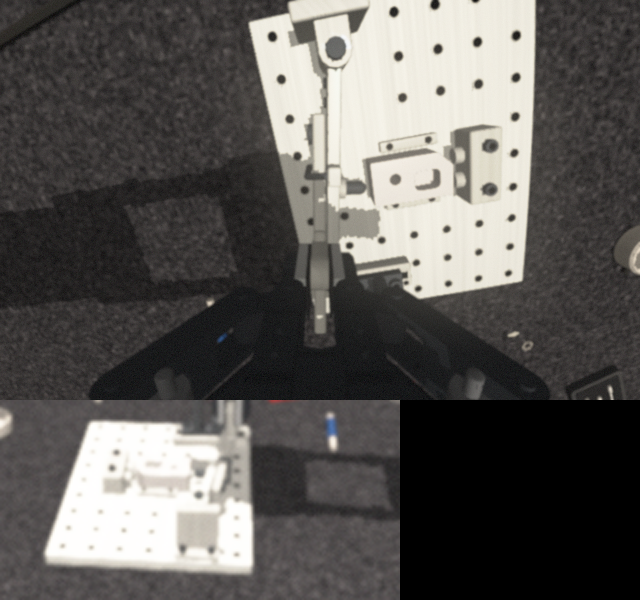

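```bash
python3 - <<'E'
from h import *
P,d=cloud("w10");F=toF(P)*1000;a=.181
D=F[...,:2]-[-45,85];r=-D[...,0]*np.sin(a)-D[...,1]*np.cos(a);n=D[...,0]*np.cos(a)-D[...,1]*np.sin(a)
for lo in range(20,190,10):
    m=(d>0)&(r>lo)&(r<lo+10)&(n>-12)&(n<-6)&(F[...,2]>36)
    if m.sum()>3:print(lo,m.sum(),np.percentile(F[m][:,2],[10,50,90]).round(1))
E
```

```text
30 128 [45.7 46.8 47.7]
40 180 [47.2 48.3 49.4]
50 167 [48.9 49.8 50.8]
60 192 [50.3 51.7 60.3]
70 130 [52.2 52.9 53.9]
80 142 [53.6 54.4 55.3]
90 143 [55.1 55.9 57.3]
100 1608 [ 65.8 155.7 165.6]
110 164 [97.8 98.8 99.5]
120 8 [95.7 96.  96.2]
140 66 [63.6 64.2 65. ]
150 118 [64.6 65.5 66.4]
160 124 [66.  67.  67.9]
170 78 [67.6 68.4 69.1]
```

Call:
jog_arm:
  motion:
    - {"dx":0.34,"dy":-0.09,"dz":0,"turn":0.031}
    - {"dx":0.34,"dy":-0.07,"dz":0,"turn":0.031}
    - {"dx":0.34,"dy":-0.06,"dz":0,"turn":0.031}
    - {"dx":0.34,"dy":-0.05,"dz":0,"turn":0.031}
    - {"dx":0,"dy":0,"dz":0,"turn":0}
    - {"dx":0,"dy":0,"dz":0,"turn":0}

```text
time: 13.53
tool_pos: [0.5159, -0.0185, 0.0753]
tcp_rot: [-2.3, -2.138, 0.002]
wrist_force: [-2.3, 2.5, -2.5]
width: 0.111
```

```bash
python3 g.py -0.01 0.18 4
```

```text
a 0.0644 f 0.1729 r 0.1123 (model 0.1125) yaw-err -0.0047 F [-2.3  2.5 -2.5] push on tool along close: -2.5 [ 0.5159 -0.0185  0.0753] 13.5333 0.111
[0.21, -0.04, 0.01] 0.0139
[0.21, -0.02, 0.01] 0.0186
[0.21, -0.01, 0.01] 0.0186
[0.21, -0.01, 0.01] 0.0186
```

Call:
jog_arm:
  motion:
    - {"dx":0.21,"dy":-0.03,"dz":0,"turn":0.0175}
    - {"dx":0.21,"dy":-0.02,"dz":0,"turn":0.0175}
    - {"dx":0.21,"dy":-0.01,"dz":0,"turn":0.0175}
    - {"dx":0.21,"dy":-0.01,"dz":0,"turn":0.0175}
    - {"dx":0,"dy":0,"dz":0,"turn":0}
    - {"dx":0,"dy":0,"dz":0,"turn":0}
    - {"dx":0,"dy":0,"dz":0,"turn":0}

```text
time: 14.12
tool_pos: [0.524, -0.0195, 0.0752]
tcp_rot: [-2.221, -2.219, 0.004]
wrist_force: [-5.2, 0.8, -0.8]
width: 0.114
```

```bash
python3 g.py -0.03 0.18 2;python3 n.py w11|head -2
```

```text
a -0.0080 f 0.1715 r 0.1123 (model 0.1126) yaw-err -0.0044 F [-5.2  0.8 -0.8] push on tool along close: -5.2 [ 0.524  -0.0195  0.0752] 14.1167 0.114
[0.12, -0.02, 0.03] 0.0066
[0.12, 0.01, 0.03] 0.011
[ 0.5241 -0.0195  0.0752] [-2.2209 -2.2193  0.0038] [-6.26  1.42 -0.86] 0.10886023040336693 14.1667
block (np.int64(2947), [[-34.8, -13.6, 31.5], [-5.8, 2.4, 34.1], [24.9, 17.6, 35.3]], ((-4.032716751098633, 1.7669792175292969), (32.12684631347656, 70.4406509399414), 86.31163787841797))
```

Call:
jog_arm:
  motion:
    - {"dx":0.12,"dy":0,"dz":0.02,"turn":0.008}
    - {"dx":0.12,"dy":0.01,"dz":0.02,"turn":0.01}
    - {"dx":0,"dy":0,"dz":0,"turn":0}
    - {"dx":0,"dy":0,"dz":0,"turn":0}

```text
time: 14.5
tool_pos: [0.526, -0.0195, 0.0753]
tcp_rot: [-2.2, -2.239, 0.005]
wrist_force: [-5.2, 0.6, -1.0]
width: 0.113
```

Call:
jog_arm:
  motion:
    - {"dx":0.05,"dy":0,"dz":0,"turn":0.004}
    - {"dx":0,"dy":0,"dz":0,"turn":0}
    - {"dx":0,"dy":0,"dz":0,"turn":0}

```text
time: 14.75
tool_pos: [0.5264, -0.0196, 0.0753]
tcp_rot: [-2.196, -2.243, 0.005]
wrist_force: [-7.0, 0.6, -2.4]
width: 0.113
```

Call:
jog_arm:
  motion:
    - {"dx":0.05,"dy":0,"dz":0,"turn":0.004}
    - {"dx":0,"dy":0,"dz":0,"turn":0}
    - {"dx":0,"dy":0,"dz":0,"turn":0}

```text
time: 15.0
tool_pos: [0.5268, -0.0196, 0.0752]
tcp_rot: [-2.191, -2.248, 0.006]
wrist_force: [-6.3, -0.2, -1.6]
width: 0.11
```

```bash
python3 g.py
```

```text
a -0.0327 f 0.1729 r 0.1122 (model 0.1125) yaw-err -0.0057 F [-6.3 -0.2 -1.6] push on tool along close: -6.3 [ 0.5268 -0.0196  0.0752] 15.0 0.11
```

Call:
jog_arm:
  motion:
    - {"dx":0.05,"dy":0,"dz":0,"turn":0.004}
    - {"dx":0,"dy":0,"dz":0,"turn":0}
    - {"dx":0,"dy":0,"dz":0,"turn":0}

```text
time: 15.25
tool_pos: [0.5273, -0.0196, 0.0752]
tcp_rot: [-2.187, -2.252, 0.006]
wrist_force: [-6.3, 0.4, -1.4]
width: 0.116
```

Call:
jog_arm:
  motion:
    - {"dx":0.05,"dy":0,"dz":0,"turn":0.004}
    - {"dx":0,"dy":0,"dz":0,"turn":0}
    - {"dx":0,"dy":0,"dz":0,"turn":0}

```text
time: 15.5
tool_pos: [0.5277, -0.0196, 0.0752]
tcp_rot: [-2.182, -2.256, 0.006]
wrist_force: [-7.3, -0.2, -2.0]
width: 0.114
```

Call:
jog_arm:
  motion:
    - {"dx":0.04,"dy":0,"dz":0,"turn":0.004}
    - {"dx":0,"dy":0,"dz":0,"turn":0}
    - {"dx":0,"dy":0,"dz":0,"turn":0}

```text
time: 15.75
tool_pos: [0.528, -0.0197, 0.0752]
tcp_rot: [-2.178, -2.261, 0.006]
wrist_force: [-6.3, 1.0, -1.1]
width: 0.111
```

Call:
jog_arm:
  motion:
    - {"dx":0.04,"dy":0,"dz":0,"turn":0.004}
    - {"dx":0,"dy":0,"dz":0,"turn":0}
    - {"dx":0,"dy":0,"dz":0,"turn":0}

```text
time: 16.0
tool_pos: [0.5281, -0.0197, 0.0752]
tcp_rot: [-2.173, -2.264, 0.007]
wrist_force: [-8.5, -0.0, 0.3]
width: 0.106
```

Call:
jog_arm:
  motion:
    - {"dx":0.04,"dy":0,"dz":0,"turn":0.004}
    - {"dx":0,"dy":0,"dz":0,"turn":0}
    - {"dx":0,"dy":0,"dz":0,"turn":0}

```text
time: 16.25
tool_pos: [0.5281, -0.0197, 0.0752]
tcp_rot: [-2.168, -2.268, 0.007]
wrist_force: [-9.4, -0.6, 1.3]
width: 0.109
```

```bash
python3 g.py;python3 n.py w12; python3 - <<'E'
from h import *
P,d=cloud("w12");F=toF(P)*1000
m=(d>0)&(F[...,2]>49)&(F[...,2]<51.5)&(F[...,1]>5)&(F[...,1]<70)&(abs(F[...,0]+45)<9)
x,y=F[m][:,0],F[m][:,1];print("leaf: ",len(x))
for lo in range(5,70,10):
    k=(y>lo)&(y<lo+10)
    if k.sum()>5:print(lo,k.sum(),np.percentile(x[k],[3,50,97]).round(1))
k=(d>0)&(F[...,1]<-50)&(F[...,1]>-100)&(F[...,0]>-80)&(F[...,0]<-20)&(F[...,2]>28)&(F[...,2]<100)
print("catch area",k.sum());q=F[k]
for lo in range(-80,-20,3):
    j=q[(q[:,0]>=lo)&(q[:,0]<lo+3)]
    if len(j)>2:print(lo,len(j),np.median(j,axis=0).round(1))
E
```

```text
a -0.0443 f 0.1725 r 0.1122 (model 0.1125) yaw-err -0.0135 F [-9.4 -0.6  1.3] push on tool along close: -9.4 [ 0.5281 -0.0197  0.0752] 16.25 0.109
[ 0.5281 -0.0197  0.0752] [-2.1683 -2.2679  0.0075] [-9.49  0.3   0.52] 0.10932801353661302 16.3
block (np.int64(2911), [[-29.8, -13.5, 31.6], [-6.1, 2.4, 34.1], [24.7, 17.8, 35.3]], ((-5.959922790527344, 1.9174633026123047), (32.40407180786133, 76.14511108398438), 86.10482788085938))
thumb (np.int64(459), [[-67.1, -22.0, 82.2], [-54.0, -19.6, 87.6], [-40.4, -15.7, 91.8]], ((-53.820125579833984, -19.38421630859375), (27.98121452331543, 6.887125015258789), 3.5583136081695557))
bar top near nose (np.int64(360), [[-45.0, -81.9, 44.4], [-42.2, -15.7, 50.0], [-40.1, -0.6, 51.3]], ((-41.12221145629883, -41.67207336425781), (5.174619674682617, 83.41829681396484), 2.194730043411255))
striker (np.int64(36), [[-42.0, -83.3, 42.6], [-41.6, -76.1, 47.4], [-40.1, -74.8, 51.9]], ((-41.046165466308594, -78.97525787353516), (9.026808738708496, 1.623580813407898), 86.48385620117188))
horn (np.int64(234), [[-42.0, -90.5, 74.7], [-39.1, -80.7, 79.7], [-35.7, -74.2, 80.8]], ((-39.074031829833984, -82.35479736328125), (6.4673686027526855, 17.290685653686523), 3.0185863971710205))
leaf top (np.int64(1642), [[-54.9, -28.5, 49.3], [-43.4, 26.7, 50.1], [-37.6, 58.4, 51.4]], ((-49.15431213378906, 14.326066970825195), (21.749038696289062, 90.74195098876953), 2.7952475547790527))
leaf:  1323
5 62 [-47.2 -42.  -38.2]
15 136 [-53.6 -49.3 -39.7]
25 321 [-53.5 -45.8 -39.6]
35 235 [-50.7 -43.7 -39.7]
45 218 [-47.7 -44.  -40.4]
55 235 [-48.2 -44.5 -40.9]
65 116 [-48.6 -45.  -41.3]
catch area 904
-53 71 [-50.6 -81.3  64.3]
-50 183 [-48.6 -75.3  66.4]
-47 190 [-45.5 -74.5  66.4]
-44 200 [-42.  -79.5  66.8]
-41 189 [-39.9 -75.8  78.7]
-38 71 [-37.1 -83.   79.9]
```

Call:
jog_arm:
  motion:
    - {"dx":-0.09,"dy":0,"dz":0,"turn":-0.012}
    - {"dx":-0.08,"dy":0,"dz":0,"turn":-0.01}
    - {"dx":0,"dy":0,"dz":0,"turn":0}
    - {"dx":0,"dy":0,"dz":0,"turn":0}

```text
time: 16.63
tool_pos: [0.5269, -0.0196, 0.0752]
tcp_rot: [-2.193, -2.245, 0.006]
wrist_force: [-7.9, 0.5, -1.3]
width: 0.11
```

```bash
python3 g.py -0.034 0.0 6
```

```text
a -0.0334 f 0.1721 r 0.1122 (model 0.1126) yaw-err -0.0032 F [-7.9  0.5 -1.3] push on tool along close: -7.9 [ 0.5269 -0.0196  0.0752] 16.6333 0.11
[0.0, -0.17, -0.2] -0.0031
[0.0, -0.13, -0.2] 0.0001
[0.0, -0.13, -0.2] 0.0001
[0.0, -0.12, -0.21] 0.0001
[0.0, -0.12, -0.21] 0.0001
[0.0, -0.11, -0.21] 0.0001
```

Call:
jog_arm:
  motion:
    - {"dx":0,"dy":-0.14,"dz":-0.2,"turn":0}
    - {"dx":0,"dy":-0.13,"dz":-0.2,"turn":0}
    - {"dx":0,"dy":-0.13,"dz":-0.2,"turn":0}
    - {"dx":0,"dy":-0.12,"dz":-0.2,"turn":0}
    - {"dx":0,"dy":0,"dz":0,"turn":0}
    - {"dx":0,"dy":0,"dz":0,"turn":0}

```text
time: 17.13
tool_pos: [0.5272, -0.0249, 0.0674]
tcp_rot: [-2.193, -2.245, 0.006]
wrist_force: [-8.1, -0.9, -0.2]
width: 0.109
```

Call:
jog_arm:
  motion:
    - {"dx":0,"dy":-0.11,"dz":-0.2,"turn":0}
    - {"dx":0,"dy":-0.05,"dz":-0.12,"turn":0}
    - {"dx":0,"dy":0,"dz":0,"turn":0}
    - {"dx":0,"dy":0,"dz":0,"turn":0}

```text
time: 17.47
tool_pos: [0.5273, -0.0266, 0.0644]
tcp_rot: [-2.193, -2.246, 0.006]
wrist_force: [-6.7, 0.1, 0.2]
width: 0.113
```

```bash
python3 g.py; cat > b.py <<'E'
from h import *
from g import est
import sys
snap("wrist",sys.argv[1]);a=float(sys.argv[2])
P,d=cloud(sys.argv[1]);F=toF(P)*1000
D=F[...,:2]-[-45,85];r=-D[...,0]*np.sin(a)-D[...,1]*np.cos(a);n=D[...,0]*np.cos(a)-D[...,1]*np.sin(a)
for lo in list(range(30,100,10))+list(range(120,190,10)):
    m=(d>0)&(r>lo)&(r<lo+10)&(n>-12)&(n<-6)&(F[...,2]>28)&(F[...,2]<90)
    if m.sum()>3:print(lo,m.sum(),np.percentile(F[m][:,2],[10,50,90]).round(1))
E
python3 b.py w13 -0.034
```

```text
a -0.0359 f 0.0197 r 0.1192 (model 0.1193) yaw-err -0.0008 F [-6.7  0.1  0.2] push on tool along close: -6.7 [ 0.5273 -0.0266  0.0644] 17.4667 0.113
30 141 [47.2 48.  49. ]
40 187 [47.4 48.2 49.2]
50 178 [47.4 48.3 49.1]
60 214 [47.5 48.7 60.5]
70 129 [47.5 48.3 49. ]
80 159 [47.4 48.2 49.1]
90 153 [47.6 48.3 49.2]
120 81 [85.8 87.7 88.6]
150 64 [48.  48.9 49.6]
160 107 [48.2 48.9 49.6]
170 88 [48.4 49.  49.6]
```

Call:
jog_arm:
  motion:
    - {"dx":0,"dy":-0.03,"dz":-0.07,"turn":0}
    - {"dx":0,"dy":0,"dz":-0.04,"turn":0}
    - {"dx":0,"dy":0,"dz":0,"turn":0}
    - {"dx":0,"dy":0,"dz":0,"turn":0}
    - {"dx":0,"dy":0,"dz":0,"turn":0}

```text
time: 17.93
tool_pos: [0.5277, -0.0269, 0.0638]
tcp_rot: [-2.193, -2.247, 0.005]
wrist_force: [-8.9, -1.5, 2.3]
width: 0.11
```

```bash
python3 g.py;python3 b.py w14 -0.034
```

```text
a -0.0389 f 0.0126 r 0.1195 (model 0.1195) yaw-err 0.0019 F [-8.9 -1.5  2.3] push on tool along close: -8.9 [ 0.5277 -0.0269  0.0638] 17.9333 0.11
30 145 [47.1 48.1 49. ]
40 204 [47.3 48.1 49. ]
50 196 [47.4 48.2 49. ]
60 230 [47.4 48.5 60.3]
70 130 [47.4 48.1 48.9]
80 162 [47.2 48.  48.8]
90 149 [47.2 48.1 48.8]
120 90 [84.8 87.4 88.1]
150 61 [47.6 48.2 48.9]
160 101 [47.5 48.2 48.8]
170 72 [47.2 48.1 48.6]
```

Call:
jog_arm:
  motion:
    - {"dx":-0.06,"dy":0,"dz":0,"turn":-0.005}
    - {"dx":-0.06,"dy":0,"dz":0,"turn":-0.005}
    - {"dx":0,"dy":0,"dz":0,"turn":0}
    - {"dx":0,"dy":0,"dz":0,"turn":0}

```text
time: 18.32
tool_pos: [0.5267, -0.0269, 0.0639]
tcp_rot: [-2.205, -2.236, 0.005]
wrist_force: [-6.9, -0.6, 2.1]
width: 0.113
```

Call:
jog_arm:
  motion:
    - {"dx":-0.05,"dy":0,"dz":0,"turn":-0.003}
    - {"dx":0,"dy":0,"dz":0,"turn":0}
    - {"dx":0,"dy":0,"dz":0,"turn":0}

```text
time: 18.57
tool_pos: [0.5266, -0.0269, 0.0638]
tcp_rot: [-2.209, -2.233, 0.004]
wrist_force: [-6.4, -0.7, 1.3]
width: 0.112
```

Call:
jog_arm:
  motion:
    - {"dx":0,"dy":0,"dz":0,"turn":0}
    - {"dx":0,"dy":0,"dz":0,"turn":0}
    - {"dx":0,"dy":0,"dz":0,"turn":0}
    - {"dx":0,"dy":0,"dz":0,"turn":0}
    - {"dx":0,"dy":0,"dz":0,"turn":0}
  fingers: 3.6

```text
time: 18.98
tool_pos: [0.5285, -0.0264, 0.0642]
tcp_rot: [2.21, 2.231, 0.001]
wrist_force: [0.3, -0.1, 1.1]
width: 0.422
```

Call:
jog_arm:
  motion:
    - {"dx":0,"dy":0,"dz":1,"turn":0}
    - {"dx":0,"dy":0,"dz":3,"turn":0}
    - {"dx":0,"dy":0,"dz":4,"turn":0}
    - {"dx":-0.5,"dy":-2,"dz":3.5,"turn":0}
    - {"dx":-0.5,"dy":-3,"dz":2,"turn":0}
    - {"dx":0,"dy":-3,"dz":0,"turn":0}
    - {"dx":0,"dy":-3,"dz":0,"turn":0}
    - {"dx":0,"dy":0,"dz":0,"turn":0}
    - {"dx":0,"dy":0,"dz":0,"turn":0}

```text
time: 19.73
tool_pos: [0.5177, -0.1376, 0.1997]
tcp_rot: [2.213, 2.228, 0.001]
wrist_force: [0.2, 0.6, 0.6]
width: 0.424
```

```bash
python3 n.py w15; python3 b.py w16 -0.026;python3 - <<'E'
from h import *
a=cv2.imread("pics/w16.png");cv2.imwrite("pics/c4.png",cv2.resize(a,(800,500),interpolation=cv2.INTER_CUBIC))
E
```

```text
[ 0.5175 -0.1365  0.1992] [-2.2125e+00 -2.2303e+00 -8.0000e-04] [-0.52  0.12 -0.71] 0.41784818443856087 19.7833
block (np.int64(1604), [[-34.4, -14.7, 31.5], [-5.3, 1.9, 34.2], [25.1, 17.5, 35.4]], ((-2.8202686309814453, 1.6892948150634766), (33.06888198852539, 70.01264190673828), 87.40473175048828))
thumb (np.int64(233), [[-55.1, -42.9, 83.0], [-50.5, -35.5, 87.0], [-45.6, -27.8, 88.9]], ((-50.297672271728516, -35.39609146118164), (9.576581954956055, 15.338802337646484), 1.7396113872528076))
bar top near nose (np.int64(1223), [[-70.7, -92.2, 44.4], [-49.5, -56.5, 47.9], [-40.4, -1.2, 51.5]], ((-55.40191650390625, -47.584407806396484), (95.26962280273438, 30.79374122619629), 88.11477661132812))
striker (np.int64(501), [[-71.7, -93.2, 44.0], [-56.0, -82.5, 46.8], [-41.7, -71.1, 49.4]], ((-52.31843566894531, -82.17820739746094), (38.916969299316406, 24.280956268310547), 0.2797700762748718))
horn (np.int64(191), [[-41.6, -90.5, 77.9], [-37.1, -83.1, 79.9], [-32.3, -75.2, 81.2]], ((-36.90460205078125, -82.90989685058594), (9.506756782531738, 15.544257164001465), 1.7065790891647339))
leaf top (np.int64(550), [[-54.0, -50.6, 49.3], [-42.4, -10.8, 50.1], [-37.5, 31.3, 51.4]], ((-48.732540130615234, -12.163074493408203), (20.525733947753906, 88.46766662597656), 2.335052728652954))
50 78 [46.9 48.  49.1]
60 81 [47.1 48.5 60.5]
70 81 [47.1 48.2 49. ]
80 78 [47.1 48.3 49.2]
90 80 [47.2 48.3 49.4]
120 103 [53.1 85.3 88.1]
130 61 [47.4 49.8 53.1]
140 66 [47.3 48.1 49.1]
150 60 [47.2 48.  49. ]
160 60 [47.1 48.2 49.2]
170 55 [47.  48.1 49.1]
```

View pics/c4.png

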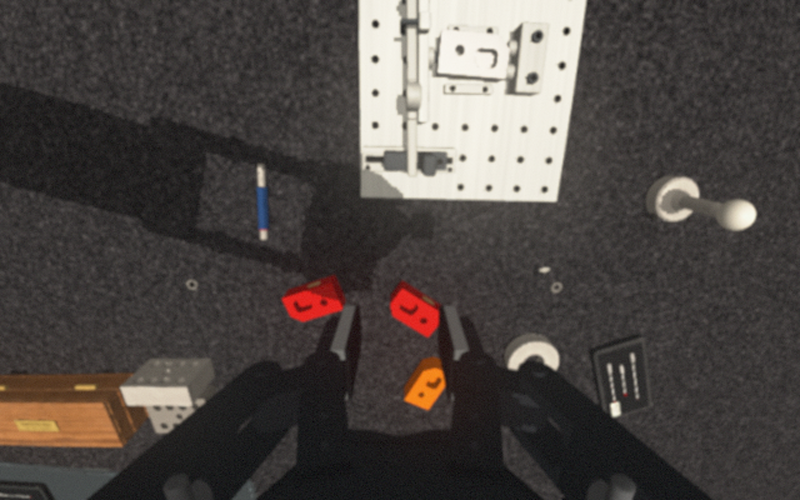

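```bash
python3 - <<'E'
from h import *
for nm in("w16","w15"):
    P,d=cloud(nm);F=toF(P)*1000
    m=(d>0)&(F[...,2]>32)&(F[...,2]<36)&(F[...,0]>-33)&(F[...,0]<26.5)&(abs(F[...,1])<22)
    m=cv2.morphologyEx(m.astype(np.uint8),cv2.MORPH_OPEN,np.ones((3,3)))
    n,l,st,c=cv2.connectedComponentsWithStats(m);k=1+st[1:,4].argmax();q=F[l==k]
    print(cv2.minAreaRect(q[:,:2].astype(np.float32)),np.linalg.lstsq(np.c_[q[:,:2],np.ones(len(q))],q[:,2],rcond=None)[0].round(4))
    for lo in range(-30,30,6):
        j=q[(q[:,0]>lo)&(q[:,0]<lo+6)]
        if len(j)>5:print(lo,len(j),j[:,1].min().round(1),j[:,1].max().round(1))
    for lo in range(-16,20,6):
        j=q[(q[:,1]>lo)&(q[:,1]<lo+6)]
        if len(j)>5:print("y",lo,j[:,0].min().round(1),j[:,0].max().round(1))
snap("top","top2")
a=cv2.imread("pics/w16.png");b=cv2.imread("pics/top2.png")
c=np.hstack([cv2.resize(a[0:150,280:450],(453,400),interpolation=cv2.INTER_CUBIC),cv2.resize(b[165:245,265:335],(347,400),interpolation=cv2.INTER_CUBIC)])
cv2.imwrite("pics/c5.png",c)
E
```

```text
((-1.4663333892822266, 1.6984024047851562), (32.87432098388672, 56.08686065673828), 86.00251770019531) [-6.00000e-04 -3.40000e-03  3.42151e+01]
-30 189 -13.0 18.8
-24 209 -12.9 19.0
-18 170 -13.4 18.5
-12 191 -13.6 18.3
-6 201 -14.2 18.2
0 124 -15.1 17.2
6 127 -15.5 17.1
12 143 -15.5 16.7
18 178 -15.5 14.6
24 52 -14.4 8.1
y -16 -29.8 25.6
y -10 -29.9 25.9
y -4 -29.5 26.4
y 2 -29.5 25.9
y 8 -29.0 25.6
y 14 -28.1 19.8
((-1.4952831268310547, 1.6706390380859375), (33.051963806152344, 55.92222213745117), 86.92333221435547) [-1.00000e-03 -2.30000e-03  3.42655e+01]
-30 181 -12.4 18.8
-24 203 -13.1 18.6
-18 170 -13.1 18.0
-12 185 -13.7 18.3
-6 209 -14.5 17.7
0 129 -15.2 18.0
6 116 -15.2 16.9
12 145 -15.7 16.6
18 179 -15.7 14.7
24 55 -15.3 8.9
y -16 -30.2 25.8
y -10 -29.6 26.1
y -4 -29.6 25.9
y 2 -29.2 26.3
y 8 -28.6 24.7
y 14 -28.6 18.3
```

View pics/c5.png

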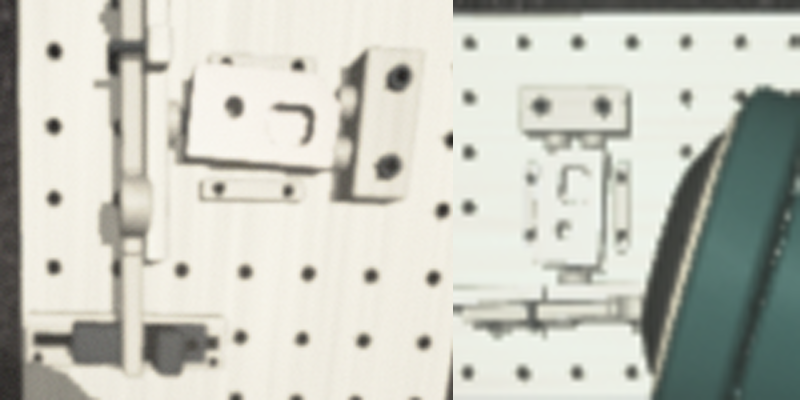

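Call:
jog_arm:
  motion:
    - {"dx":0.44,"dy":1.11,"dz":0,"turn":0.1192}
    - {"dx":0.44,"dy":1.11,"dz":0,"turn":0.1192}
    - {"dx":0.44,"dy":1.11,"dz":0,"turn":0.1192}
    - {"dx":0.44,"dy":1.11,"dz":0,"turn":0.1192}
    - {"dx":0.44,"dy":1.11,"dz":0,"turn":0.1192}
    - {"dx":0.44,"dy":1.11,"dz":0,"turn":0.1192}
    - {"dx":0.44,"dy":1.11,"dz":0,"turn":0.1192}
    - {"dx":0.44,"dy":1.11,"dz":0,"turn":0.1192}
    - {"dx":0.44,"dy":1.11,"dz":0,"turn":0.1192}
    - {"dx":0.44,"dy":1.11,"dz":0,"turn":0.1192}
    - {"dx":0.44,"dy":1.11,"dz":0,"turn":0.1192}
    - {"dx":0.44,"dy":1.11,"dz":0,"turn":0.1192}
  fingers: 5.0

```text
time: 20.88
tool_pos: [0.5701, -0.001, 0.1984]
tcp_rot: [-0.193, -3.135, -0.0]
wrist_force: [-0.7, -0.2, 0.9]
width: 0.59
```

Call:
jog_arm:
  motion:
    - {"dx":0.44,"dy":1.11,"dz":-2,"turn":0.1192}
    - {"dx":0,"dy":0,"dz":-3,"turn":0}
    - {"dx":0,"dy":0,"dz":-2,"turn":0}
    - {"dx":0,"dy":0,"dz":0,"turn":0}
    - {"dx":0,"dy":0,"dz":0,"turn":0}

```text
time: 21.3
tool_pos: [0.5732, 0.0093, 0.1272]
tcp_rot: [-0.016, -3.137, -0.0]
wrist_force: [0.2, 0.6, 0.3]
width: 0.588
```

```bash
cat > k.py <<'E'
from h import *
from scipy.spatial.transform import Rotation as Rn
import sys
nm=sys.argv[1];snap("wrist",nm);s=bot.read_state();R=Rn.from_rotvec(s["tcp_rot"]).as_matrix()
print("tcpF",(toF(s["tool_pos"])*1000).round(1),"yawF",np.arctan2(R[1,1],R[0,1])-np.pi/2-FY,s["wrist_force"].round(1),s["width"],s["time"])
P,d=cloud(nm);F=toF(P)*1000
m=(d>0)&(F[...,2]>32)&(F[...,2]<36)&(F[...,0]>-33)&(F[...,0]<26.5)&(abs(F[...,1])<22)
m=cv2.morphologyEx(m.astype(np.uint8),cv2.MORPH_OPEN,np.ones((3,3)))
n,l,st,c=cv2.connectedComponentsWithStats(m);k=1+st[1:,4].argmax();q=F[l==k]
print(cv2.minAreaRect(q[:,:2].astype(np.float32)),q[:,2].mean())
for lo in range(-30,30,6):
    j=q[(q[:,0]>lo)&(q[:,0]<lo+6)]
    if len(j)>5:print(lo,j[:,1].min().round(1),j[:,1].max().round(1),end=" | ")
# rails, stop edge line fits (direction)
for nm2,b,z in(("railL",(-25,25,18.6,27),(16.5,19.5)),("railR",(-25,25,-27,-18.6),(16.5,19.5)),("stop",(33,60,-25,25),(34,38))):
    m=(d>0)&(F[...,0]>b[0])&(F[...,0]<b[1])&(F[...,1]>b[2])&(F[...,1]<b[3])&(F[...,2]>z[0])&(F[...,2]<z[1])
    if m.sum()>20: print("\n",nm2,m.sum(),cv2.minAreaRect(F[m][:,:2].astype(np.float32)))
E
python3 k.py w17
```

```text
tcpF [ -2.8   1.7 128.9] yawF 0.0026364491526565826 [0.6 0.2 0.2] 0.5819459392016197 21.35
((-1.7908973693847656, 1.7728452682495117), (31.96625328063965, 56.430938720703125), 87.00603485107422) 34.10007856895149
-30 -12.5 18.4 | -24 -12.6 18.5 | -18 -13.7 18.6 | -12 -13.7 18.0 | -6 -13.8 17.9 | 0 -13.9 17.2 | 6 -14.1 17.3 | 12 -15.1 16.6 | 18 -15.2 13.9 | 24 -15.2 8.3 | 
 railL 302 ((-1.4031963348388672, 22.875926971435547), (7.583405494689941, 41.10536193847656), 89.1875)

 railR 315 ((-1.7171363830566406, -22.429744720458984), (41.60268783569336, 7.5420989990234375), 0.8900861740112305)

 stop 924 ((44.269500732421875, 0.04554176330566406), (50.45191192626953, 22.43010902404785), 88.26082611083984)
```

Call:
jog_arm:
  motion:
    - {"dx":0,"dy":-0.14,"dz":-3,"turn":-0.003}
    - {"dx":0,"dy":0,"dz":-3,"turn":0}
    - {"dx":0,"dy":0,"dz":-3,"turn":0}
    - {"dx":0,"dy":0,"dz":-1.2,"turn":0}
    - {"dx":0,"dy":0,"dz":0,"turn":0}
    - {"dx":0,"dy":0,"dz":0,"turn":0}
    - {"dx":0,"dy":0,"dz":0,"turn":0}

```text
time: 21.93
tool_pos: [0.5771, 0.0066, 0.0292]
tcp_rot: [0.023, 3.137, -0.0]
wrist_force: [0.1, 0.4, 0.4]
width: 0.588
```

```bash
python3 k.py w18
```

```text
tcpF [-0.2 -0.6 29.4] yawF -0.0015988999111301704 [0.1 0.4 0.8] 0.5829019326171455 21.9833
((-1.8147697448730469, 1.627100944519043), (32.20420837402344, 56.7115592956543), 87.2746810913086) 34.175784794318155
-30 -12.9 18.6 | -24 -13.0 18.7 | -18 -13.7 18.3 | -12 -13.9 18.2 | -6 -14.2 17.8 | 0 -14.3 17.5 | 6 -14.5 17.2 | 12 -15.3 16.9 | 18 -15.5 15.7 | 24 -15.6 8.6 | 
 railL 572 ((-1.2681713104248047, 23.516525268554688), (7.083985805511475, 42.081180572509766), 87.98433685302734)

 railR 731 ((-1.5493087768554688, -22.560585021972656), (7.924992561340332, 42.15764236450195), 89.95700073242188)

 stop 2001 ((44.837371826171875, 0.0170135498046875), (49.87154769897461, 23.579984664916992), 89.68350982666016)
```

Call:
jog_arm:
  motion:
    - {"dx":-0.1,"dy":0.08,"dz":-0.2,"turn":0}
    - {"dx":0,"dy":0,"dz":0,"turn":0}
    - {"dx":0,"dy":0,"dz":0,"turn":0}

```text
time: 22.23
tool_pos: [0.5743, 0.0075, 0.0256]
tcp_rot: [0.023, 3.14, 0.0]
wrist_force: [0.6, -0.5, 0.3]
width: 0.583
```

Call:
jog_arm:
  motion:
    - {"dx":0,"dy":0,"dz":0,"turn":0}
    - {"dx":0,"dy":0,"dz":0,"turn":0}
    - {"dx":0,"dy":0,"dz":0,"turn":0}
    - {"dx":0,"dy":0,"dz":0,"turn":0}
    - {"dx":0,"dy":0,"dz":0,"turn":0}
    - {"dx":0,"dy":0,"dz":0,"turn":0}
  fingers: 2.5
  grip_force: 20

```text
time: 22.73
tool_pos: [0.5745, 0.0076, 0.0253]
tcp_rot: [0.022, 3.14, 0.0]
wrist_force: [-0.8, 1.6, 5.6]
width: 0.362
```

```bash
python3 k.py w19
```

```text
tcpF [-3.1  0.4 25.3] yawF -0.0012684069795369079 [-0.4  1.5  5.7] 0.3676974801604603 22.7833
((-1.6350898742675781, 3.0449342727661133), (37.65449905395508, 56.212337493896484), 89.6218032836914) 34.195218981111196
-30 -15.5 15.9 | -24 -15.7 16.3 | -18 -15.3 22.0 | -12 -15.5 16.0 | -6 -15.7 16.0 | 0 -15.5 15.9 | 6 -15.6 16.1 | 12 -15.9 16.3 | 18 -15.9 15.1 | 24 -15.6 9.4 | 
 railL 276 ((-11.569518089294434, 22.58379364013672), (19.35977554321289, 7.952363014221191), 0.0445738211274147)

 railR 305 ((-12.425487518310547, -22.570852279663086), (7.782237529754639, 20.683313369750977), 89.33235931396484)

 stop 1767 ((44.18406677246094, -0.20735931396484375), (46.957008361816406, 22.338985443115234), 89.94357299804688)
```

Call:
jog_arm:
  motion:
    - {"dx":0.08,"dy":0,"dz":0,"turn":0}
    - {"dx":0,"dy":0,"dz":0,"turn":0}
    - {"dx":0,"dy":0,"dz":0,"turn":0}

```text
time: 23.03
tool_pos: [0.5745, 0.0076, 0.0253]
tcp_rot: [-0.023, -3.141, -0.0]
wrist_force: [-2.6, 1.6, 7.5]
width: 0.367
```

Call:
jog_arm:
  motion:
    - {"dx":0.08,"dy":0,"dz":0,"turn":0}
    - {"dx":0,"dy":0,"dz":0,"turn":0}
    - {"dx":0,"dy":0,"dz":0,"turn":0}

```text
time: 23.28
tool_pos: [0.5746, 0.0076, 0.0253]
tcp_rot: [-0.023, -3.14, -0.0]
wrist_force: [-4.5, 0.9, 8.7]
width: 0.362
```

Call:
jog_arm:
  motion:
    - {"dx":0,"dy":0,"dz":0,"turn":0}
    - {"dx":0,"dy":0,"dz":0,"turn":0}
    - {"dx":0,"dy":0,"dz":0,"turn":0}
    - {"dx":0,"dy":0,"dz":0,"turn":0}
  fingers: 5.0

```text
time: 23.62
tool_pos: [0.575, 0.0073, 0.0241]
tcp_rot: [-0.023, -3.141, 0.0]
wrist_force: [0.3, 0.1, -0.8]
width: 0.586
```

Call:
jog_arm:
  motion:
    - {"dx":0,"dy":0,"dz":1,"turn":0}
    - {"dx":0,"dy":0,"dz":3,"turn":0}
    - {"dx":0,"dy":0,"dz":4,"turn":0}
    - {"dx":0,"dy":0,"dz":4,"turn":0}
    - {"dx":0,"dy":0,"dz":3,"turn":0}
    - {"dx":0,"dy":-2,"dz":2,"turn":0}
    - {"dx":0,"dy":-3,"dz":0,"turn":0}
    - {"dx":0,"dy":0,"dz":0,"turn":0}
    - {"dx":0,"dy":0,"dz":0,"turn":0}
    - {"dx":0,"dy":0,"dz":0,"turn":0}

```text
time: 24.45
tool_pos: [0.5749, -0.0424, 0.1945]
tcp_rot: [-0.024, -3.141, -0.001]
wrist_force: [-0.4, -0.9, 0.4]
width: 0.585
```

```bash
python3 k.py w20; python3 b.py w21 -0.026; python3 n.py w22|tail -6; python3 - <<'E'
from h import *
snap("top","top3");a=cv2.imread("pics/w20.png");cv2.imwrite("pics/c6.png",cv2.resize(a,(800,500),interpolation=cv2.INTER_CUBIC))
E
```

```text
tcpF [ -2.1 -49.3 194.1] yawF -0.0017299686956710036 [-0.8  0.3 -0.6] 0.5900779527652565 24.5
((-1.4961986541748047, 0.48371124267578125), (32.15047073364258, 55.75992202758789), 89.66773986816406) 34.13676383623055
-30 -15.5 15.7 | -24 -15.4 16.0 | -18 -15.3 16.6 | -12 -15.0 15.7 | -6 -14.9 16.2 | 0 -15.5 16.5 | 6 -15.6 15.8 | 12 -15.4 16.3 | 18 -15.3 14.0 | 24 -15.1 7.2 | 
 railL 183 ((-1.2568244934082031, 23.24798583984375), (40.70555114746094, 6.8319783210754395), 0.3580280542373657)

 railR 212 ((-1.5061759948730469, -22.47692108154297), (40.901336669921875, 7.371608734130859), 1.0871483087539673)

 stop 621 ((44.330326080322266, 0.1920490264892578), (49.35295867919922, 22.003732681274414), 89.53237915039062)
30 36 [47.5 48.2 49.1]
40 57 [47.5 48.4 49.5]
50 59 [47.3 48.2 49. ]
60 50 [47.8 49.5 60.8]
70 63 [47.5 48.5 49.5]
80 60 [47.2 48.3 49.3]
90 54 [47.6 48.3 49.1]
120 73 [79.4 85.8 88.5]
130 63 [47.5 50.6 53.4]
140 60 [47.1 48.1 48.9]
150 60 [45.8 48.  49. ]
160 60 [47.3 48.1 49.2]
170 57 [46.5 48.1 48.9]
block (np.int64(1105), [[-28.9, -15.0, 31.8], [-6.0, 0.5, 34.1], [24.6,
[... 402 characters left out ...]
, -1.8, 51.6]], ((-54.630001068115234, -47.28211975097656), (95.01709747314453, 31.711450576782227), 86.88671112060547))
striker (np.int64(528), [[-72.1, -92.9, 44.0], [-56.2, -82.3, 46.7], [-41.4, -72.0, 49.7]], ((-54.97868728637695, -81.34850311279297), (24.05426788330078, 35.73891830444336), 77.50138854980469))
horn (np.int64(168), [[-41.6, -89.9, 75.4], [-37.7, -82.1, 79.7], [-33.5, -74.8, 81.2]], ((-37.63055419921875, -82.84423065185547), (16.211685180664062, 8.374462127685547), 89.7622299194336))
leaf top (np.int64(607), [[-54.4, -50.3, 49.2], [-43.4, 6.5, 50.2], [-38.9, 57.6, 51.4]], ((-49.24013900756836, -0.00335693359375), (21.457935333251953, 118.67105865478516), 2.11049485206604))
```

View pics/c6.png

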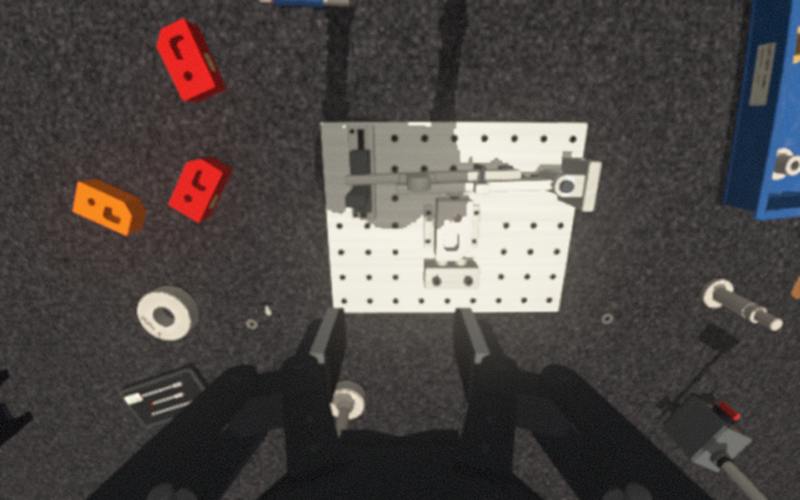

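```bash
python3 -c "
from workcell import bot
print(bot.finish_job())"
```

```text
the job is handed in; nothing more can be done
None
```

The milled block is seated flat in the nest against the two rest buttons. The gate is shut and latched on it. I handed the job in at about 24.7 s of robot time, with the gripper clear of everything.

- **Placing the block:** I set it flat between the rails, about 5 mm short of the buttons.
- **Closing the gate:** I lifted the bar to about 0.15 rad and swung the gate over the striker. I then felt the horn's stop at a gate angle of about -0.044, which agreed with the depth image. The largest reading I saw there was 9.5 N at the wrist, most of it the plunger spring. I backed off to mid-notch and lowered the bar until it was level.
- **Correction after latching:** The first check showed the block turned about 3° and shifted 1.7 mm towards one rail. I squared it with a light 20 N pinch and pushed it towards the buttons with about 4.5 N. It did not move, so it was already home.

**Last checks:**
- **Block:** its top is at 34.1 mm (34 expected), it is turned about 0.3°, within measuring error, and it sits within 0.5 mm of the middle of the rails.
- **Bar:** its top is level at 48 mm along its whole length, and it lies between the striker and the horn.
- **Other items:** I did not touch the ring gauge, reference sphere or plug gauge.

**Disagreement:** The block's centre read x = -1.5 mm in my fixture frame instead of 0. The rails showed almost the same offset, so I took it as an error in my fixture estimate rather than the block standing short.

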